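# Stack the balcony cartons in the storage stand

## Robot

A 7-joint arm with a two-finger parallel gripper is mounted at the origin on the work surface. World frame = base frame: x ahead of the robot, y to its left, z up, the work surface at z = 0. Lengths are in m, angles in degrees, forces in N, time in s.
With the tool pointing down it reaches from about 0.425 to 0.875 m from the base axis. Payload 4.7 kg.
Tool frame: the origin (TCP) lies midway between the tips of the shut fingers; the grasp point (between the pads) lies 19 mm behind it; z points along the fingers, y is the direction in which the jaws open and shut (so a half turn about z gives the same grasp; the last joint's range is limited). The gripper opens to 87 mm and grips with 3 to 60 N. Pads are 19 mm wide; open, the fingers measure 117 mm over their backs; the gripper's body (75 mm by 190 mm) begins 51 mm behind the grasp point.
Start: joints at [73.287, 18.392, -4.016, 83.108, 1.295, 78.541, -3.26], TCP at [0.196, -0.62, 0.223] pointing down, gripper open.
Joint ranges: [-163.93, 163.93], [-17.29, 119.83], [-79.2, 71.16], [3.27, 140.29], [-89.18, 269.18], [5.43, 117.66], [-154.24, 154.24]. Speed limits (degrees/s): [147.25, 147.25, 180, 180, 180, 180, 180].

## Interface

Orientations are given as [roll, pitch, yaw] about the fixed x, y, z axes, in that order (R = Rz(yaw) Ry(pitch) Rx(roll)).
In Python, from cell import env gives the robot as it stands. The module is installed in compiled form; this text tells all that it offers.
- The arm moves only by the tool servo_tool, never from a script. Its argument "plan" is a list of rows, each a list of 3 entries, a list of its own where there are three numbers: the opening, from 0 (shut) to 1 (fully open), then the shift along the tool's x, y, z in cm, then the turn, a rotation vector about the tool's x, y, z in degrees. A call has 1 to 20 rows; each row shifts and turns the pose as measured when the row begins, along the tool's axes as they then stand; what a row does not reach is not made up. A row lasts 1/12 s, in which the tool goes at most 41.7 mm and 7.16 degrees, less where a joint would pass 70% of its speed; a pose out of reach is approached as far as the arm can. A call is refused whole if a number of a shift passes 4.17 or a number of a turn 7.16, either way. A call with a gripper value outside its range is refused whole. The fingers move at their own pace and stop on an object; "force" is the grip in N (left out, the last holds). Time passes only in rows, so rows that do not move let the fingers close. It gives the time, the measured TCP pose, the force and the opening at its end, in the units of the state.
- env.get_obs(): the state, without advancing time (a new reading comes with each control period).
- env.read_camera(name): name is "scene" or "top"; returns a dict with "image" (384x512x3 uint8, blue, green, red), "fx", "fy", "cx", "cy" (pixels), "rvec" (rotation vector, rad) and "tvec" (3), from world to camera coordinates, as OpenCV has them. Camera axes: x right, y down, z forward; pixel columns grow to the right and rows downward; lengths in m; the calibration is good to about 2 mm. A picture is of the moment at which its call begins. There is no depth.
- env.sign_off(): hands the job in, once; it reports no verdict.
The state is a dict: "time_s": time; "qpos": joint angles; "joint_velocities": joint speeds; "effort": joint torques, N m; "tool_pos": TCP position; "tool_rot": TCP orientation; "force": force on the tool from outside, world axes, zero at the start; "wrist_torque": the same for the moment, N m; "grip_width": finger opening in m.
Only numpy, scipy, OpenCV 4.12 (cv2) and the standard library are available. Lean on these libraries where they do the work, as an engineer would, in place of code of your own. Each camera call takes 0.05 s, during which the arm holds its last target. There are 200 camera calls.

## Task

Build up the column of cardboard cartons in the white storage stand: first set the carton that lies on the table squarely and centred on the one already in the stand. Then take the carton that stands on end, lay it down flat on its broad face on the table and let go of it, then take it again from above and set it flat, square and centred on top, all three running lengthwise between the end panels. The cartons are thin card: grip them lightly, set them down gently rather than dropping or toppling them, do not shove the bottom carton, and leave everything else on the table where it is.

Things in the scene. Friction and masses are not known exactly. Their poses are not given: they have to be found in the camera images.
- table: White resin garden table, top at z = 0.
- stand: White resin storage stand, fixed, standing on the table: floor plate 110 x 214 mm, 15 mm thick, with an end panel 12 mm thick at each y end, rising to 185 mm above the table, 190 mm clear between them along its y axis; open towards +x, -x and above. The panels leave no room for a leaning gripper at the ends of the column. Origin: centre of the underside; z up.
- base_carton: Bottom carton of the column, loose, lying in the stand: brown card with a strip of paper tape, 66 (x) x 130 (y) x 46 (z) mm, about 0.5 kg. Origin: centre of its underside; y is its length, roughly along the stand's y.
- base_center (a point): Centre of the bottom carton, axes as the carton's.
- flat_carton: Carton lying flat on the table at the start, brown card with a strip of tape, 122 (x) x 62 (y) x 42 (z) mm, about 0.35 kg. Origin: centre of its underside; x is its length. Either of its broad faces may be up. Dents if a pad presses with more than about 60 N.
- flat_center (a point): Centre of the flat carton, axes as the carton's.
- tall_carton: Carton standing on end on the table at the start, brown card with a strip of tape, 40 (x) x 58 (y) x 112 (z) mm, about 0.28 kg. Origin: centre of the end it stands on; z is its length (up at the start), x its 40 mm thickness, y its 58 mm width. Laid flat, its 58 x 112 mm broad face is down (either one) and it is 40 mm high. Dents if a pad presses with more than about 60 N.
- tall_center (a point): Centre of the tall carton, axes as the carton's.
- pot: Brown clay training pot, 124 mm across, 75 mm high, beyond the cartons. Origin: centre of underside. Bystander.
- pliers: Aluminium jin pliers lying flat, about 180 mm long along x, 50 mm wide, 13 mm high, among the cartons. Origin near the middle of the length, underside. Bystander.
- rake: Yellow plastic hand rake lying flat, 225 mm long along its x (tines at +x, 80 mm wide), 22 mm high, at the far right. Origin: underside, about mid-length. Bystander.
- cloche: Glass cloche, 140 mm across, 173 mm high with its knob, on the left, beyond the stand. Origin: centre of underside. Bystander.
- spool: Spool of training wire lying flat, 90 mm across, 42 mm high, beyond the cartons. Origin: centre of underside. Bystander.
- oil_bottle: White plastic bottle with black cap, 60 mm across, 150 mm high, at the near left. Origin: centre of underside. Bystander.
There are look-alikes about, which are no part of the job. Leave any blue look-alike of the tall_carton alone.

How it is judged (in metres and radians):
On the way, in this order (a step that is already met when the one before it is completed fails the run):
1. the flat carton lies squarely on the bottom carton, let go (x of flat_center in the frame of base_center between -0.01 and 0.01 m and y of flat_center in the frame of base_center between -0.01 and 0.01 m and z of flat_center in the frame of base_center between 0.039 and 0.049 m and angle between the x axis of flat_carton and the y axis of base_carton, either way round below 0.12 rad and angle between the z axis of flat_carton and the z axis of base_carton, either way round below 0.08 rad and linear speed of flat_carton below 0.02 m/s and angular speed of flat_carton below 0.2 rad/s and contact force between the fingers and flat_carton below 0.1 N), for 0.2 s.
2. the tall carton lies on a broad face on the table, let go (height (world z) of tall_center below 0.028 m and contact force between tall_carton and table above 0.3 N and angle between the x axis of tall_carton and the z axis of table, either way round below 0.1 rad and contact force between the fingers and tall_carton below 0.1 N and linear speed of tall_carton below 0.02 m/s and angular speed of tall_carton below 0.2 rad/s), for 0.2 s.
At the end, for the whole second after the job is handed in: Column in the stand: bottom, flat, tall carton. Both upper ones rest on a broad face (tilt under 0.08 rad), centred on the bottom one within 10 mm along and across, lengths parallel within 0.12 rad, let go, at rest; the bottom one within 15 mm of its start (all of step 1 and x of tall_center in the frame of base_center between -0.01 and 0.01 m and y of tall_center in the frame of base_center between -0.01 and 0.01 m and z of tall_center in the frame of base_center between 0.08 and 0.09 m and angle between the z axis of tall_carton and the y axis of base_carton, either way round below 0.12 rad and angle between the x axis of tall_carton and the z axis of base_carton, either way round below 0.08 rad and linear speed of tall_carton below 0.02 m/s and angular speed of tall_carton below 0.2 rad/s and contact force between the fingers and tall_carton below 0.1 N and distance of base_carton from where it was at the start of the episode below 0.015 m); the robot touches nothing.
It fails at once if a carton is squeezed or pressed by the fingers with more than 60 N a pad (120 N in all) (contact force between the fingers and flat_carton above 120 N or contact force between the fingers and tall_carton above 120 N).
It fails at once if a carton that is not held falls faster than 0.4 m/s (a drop of about 8 mm) or topples faster than 7 rad/s ((contact force between the fingers and flat_carton below 0.1 N and (linear speed of flat_carton above 0.4 m/s or angular speed of flat_carton above 7 rad/s)) or (contact force between the fingers and tall_carton below 0.1 N and (linear speed of tall_carton above 0.4 m/s or angular speed of tall_carton above 7 rad/s))).
It fails at once if a carton is pressed down with more than 60 N (contact force between any of flat_carton, tall_carton and table above 60 N or contact force between flat_carton and base_carton above 60 N or contact force between tall_carton and flat_carton above 60 N).
It fails at once if the bottom carton is shoved more than 20 mm (distance of base_carton from where it was at the start of the episode above 0.02 m).
It fails at once if a bystander is moved more than 20 mm or tipped (distance of any of pot, pliers, rake, cloche, spool, oil_bottle from where it was at the start of the episode above 0.02 m or angle between any of pot, pliers, rake, cloche, spool, oil_bottle's own z axis and vertical above 0.3 rad).
It also fails if it takes over 72 s, if anything falls off the work surface, if the arm or the gripper's body presses on something with over 40 N, if the wrist force passes 120 N, or if a joint passes its speed limit or range.

## Working session

There is one attempt and no reset: what is moved stays moved. The work goes in short steps, Python scripts to look and compute and a tool call to move; the robot and the scene stay as the last step left them, time stands still between calls to the robot, and variables do not carry over. Pictures are saved under pics/ and viewed, about 8 in all and at most 12, crops included, and the job is handed in when it is done.

Besides the shell and the picture viewer there is one more tool, called after "Emit:" as name([rows], argument=value, ...), one row to a line, values as JSON. servo_tool: Moves the arm, as the interface text tells. Its arguments: {"type":"object","properties":{"plan":{"type":"array"},"force":{"type":"number"}},"required":["plan"]}

```bash
mkdir -p pics
cat > h.py <<'E'
import numpy as np, cv2
from cell import env
from scipy.spatial.transform import Rotation as R
def cam(n,save=None):
    c=env.read_camera(n); c['R']=cv2.Rodrigues(np.array(c['rvec'],float))[0]; c['t']=np.array(c['tvec'],float).ravel()
    if save: cv2.imwrite(f'pics/{save}.png',c['image'])
    return c
def px2w(c,u,v,z):
    d=c['R'].T@np.array([(u-c['cx'])/c['fx'],(v-c['cy'])/c['fy'],1]); o=-c['R'].T@c['t']
    return o+d*(z-o[2])/d[2]
def w2px(c,p):
    q=c['R']@np.array(p)+c['t']; return np.array([c['fx']*q[0]/q[2]+c['cx'],c['fy']*q[1]/q[2]+c['cy']])
E
python3 - <<'E'
from h import *
a=cam('scene');b=cam('top')
for c in(a,b): print(-c['R'].T@c['t'],c['fx'],c['cx'],c['cy'],c['R'].round(3).tolist(),c['rvec'],c['tvec'])
im=cv2.resize(b['image'],(800,600),interpolation=cv2.INTER_CUBIC);cv2.imwrite('pics/top0.png',im)
cv2.imwrite('pics/scene0.png',cv2.resize(a['image'],(800,600),interpolation=cv2.INTER_CUBIC))
print(env.get_obs())
E
```

```text
[ 1.38975567 -0.76075609  0.80213926] 484.4567245074519 252.61554485639402 187.91821407562904 [[0.698, 0.716, 0.011], [0.392, -0.369, -0.843], [-0.599, 0.593, -0.538]] [ 2.00041632  0.85042387 -0.4509869 ] [-0.43518989 -0.14967933  1.71516877]
[0.52771614 0.05788735 1.494322  ] 399.136362213876 256.09095189083706 185.0535476205463 [[-0.023, -1.0, 0.008], [-0.999, 0.023, -0.046], [0.046, -0.009, -0.999]] [ 2.17658005 -2.22756836  0.05949693] [0.05873479 0.59429055 1.46908219]
{'time_s': 0.1, 'qpos': array([73.28869424, 18.4353213 , -4.01545826, 83.16734373,  1.29531379,
       78.54184942, -3.26156794]), 'joint_velocities': array([-0.03033165, -0.10164045, -0.04889927, -0.13033066, -0.01448482,
        0.069885  ,  0.0205406 ]), 'effort': array([ 1.28871720e-04, -4.92568946e+01, -4.05682130e-01, -3.13394415e+01,
       -6.42033108e-02,  3.95366340e-02,  6.46763078e-05]), 'tool_pos': array([ 0.19546643, -0.61939217,  0.2215701 ]), 'tool_rot': array([-1.79900736e+02,  5.81380306e-03,  1.75193180e+01]), 'force': array([ 1.25538397,  0.75024453, -0.09461454]), 'wrist_torque': array([ 0.02348505, -0.02015481,  0.01654252]), 'grip_width': 0.08726235127297365}
```

View pics/top0.png

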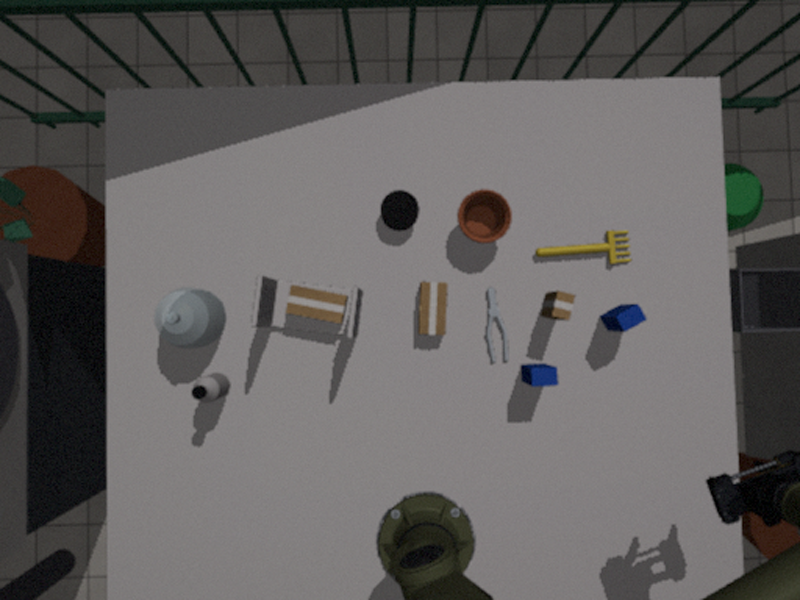

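View pics/scene0.png

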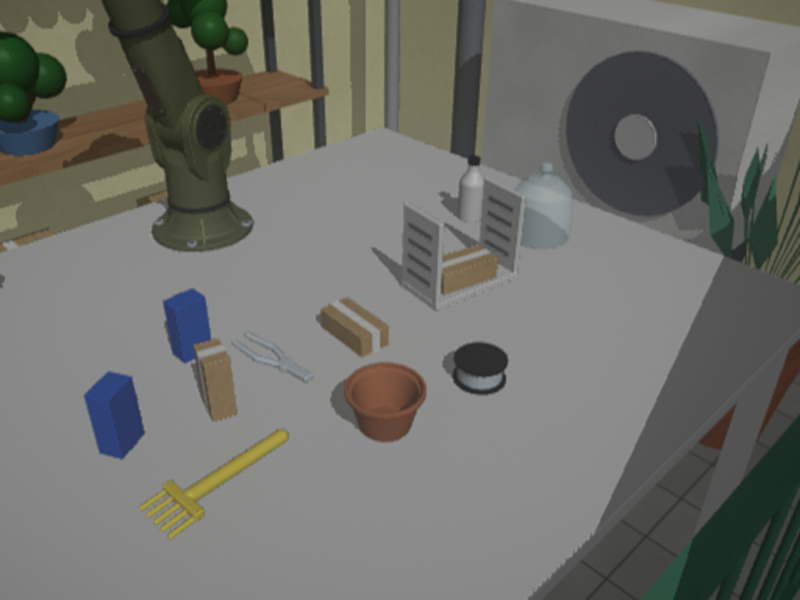

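Top view: +x is up and +y is left. The stand is at about (305,310), the flat carton at (433,308), the tall carton at (558,305), with pliers at (497,325) and two blue look-alikes at (540,375) and (622,318). I'll enlarge a crop next.

Run:
```python
from h import *
b=cam('top')
A=b['image'][170:220,160:240];B=b['image'][170:245,260:380]
A=cv2.resize(A,(800,500),interpolation=cv2.INTER_CUBIC)
cv2.imwrite('pics/cA.png',np.clip(A*1.3,0,255).astype('uint8'))
B=cv2.resize(B,None,fx=6.5,fy=6.5,interpolation=cv2.INTER_CUBIC);cv2.imwrite('pics/cB.png',np.clip(B*1.3,0,255).astype('uint8'))
```

```text
(no output)
```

View pics/cA.png

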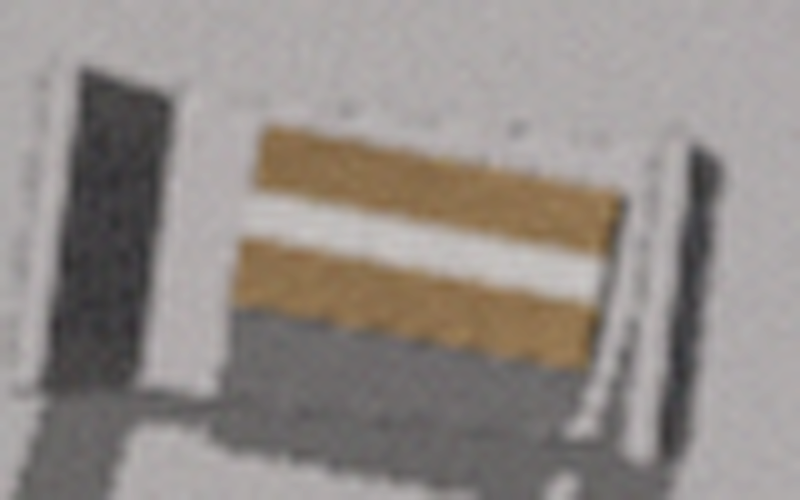

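View pics/cB.png

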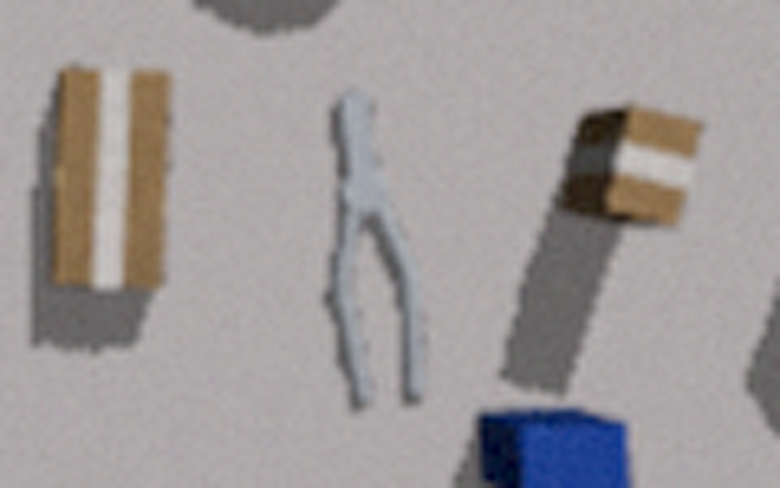

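Corners in crop A (base top): (262,127), (622,190), (585,368), (232,305). In crop B, flat top: (62,66), (170,71), (162,288), (55,285). Tall top: (632,104), (703,123), (682,225), (607,213).

```bash
cat > fit.py <<'E'
from h import *
from scipy.optimize import least_squares
def fit(c,pts,s,off,z,L,W,name):
    # pts ordered around; L = length of edge p0->p1, W = p1->p2
    P=np.array([px2w(c,(x+.5)/s-.5+off[0],(y+.5)/s-.5+off[1],z)[:2] for x,y in pts])
    e=[np.linalg.norm(P[i]-P[i-1]) for i in(1,2,3,0)]
    m=np.array([[-L/2,W/2],[L/2,W/2],[L/2,-W/2],[-L/2,-W/2]])
    d=P[1]-P[0]; a0=np.arctan2(d[1],d[0]); best=None
    for sg in(1,-1):
        f=lambda q:((m*[1,sg])@np.array([[np.cos(q[2]),np.sin(q[2])],[-np.sin(q[2]),np.cos(q[2])]])+q[:2]-P).ravel()
        r=least_squares(f,[*P.mean(0),a0])
        if best is None or r.cost<best.cost: best=r
    print(name,'ctr',best.x[:2].round(4),'dir p0p1 deg',np.degrees(best.x[2]).round(1),'edges mm',(np.array(e)*1e3).round(1),'res mm',(best.fun*1e3).round(1)); return best.x
E
python3 - <<'E'
from fit import *
b=cam('top')
fit(b,[(262,127),(622,190),(585,368),(232,305)],10,(160,170),.061,.130,.066,'base')
fit(b,[(162,288),(170,71),(62,66),(55,285)],6.5,(260,170),.042,.122,.062,'flat')
fit(b,[(632,104),(703,123),(682,225),(607,213)],6.5,(260,170),.112,.040,.058,'tall')
for n,p in dict(pl_top=(350,92),pl_bl=(360,408),pl_br=(413,402),pl_mid=(365,200)).items(): print(n,px2w(b,p[0]/6.5+260,p[1]/6.5+170,.01).round(3))
for n,p in dict(bl=(482,410),br=(628,425)).items(): print(n,px2w(b,p[0]/6.5+260,p[1]/6.5+170,.11).round(3))
# stand panel tops z=.185
for p in [(80,68),(42,65),(172,95),(48,385),(135,390),(690,140),(720,155),(640,460),(690,450)]: print(p,px2w(b,p[0]/10+160,p[1]/10+170,.185).round(3))
E
```

```text
base ctr [0.5646 0.2399] dir p0p1 deg -101.4 edges mm [131.3  65.1 128.5  64.7] res mm [ 0.6 -0.6  0.5  0.7 -0.7 -0.8 -0.5  0.7]
flat ctr [ 0.5495 -0.0293] dir p0p1 deg -3.4 edges mm [121.6  60.7 122.6  59.8] res mm [-0.3 -1.1  0.2 -0.7 -0.3  0.7  0.4  1.1]
tall ctr [ 0.5476 -0.3156] dir p0p1 deg -104.0 edges mm [39.2 55.7 40.5 59.9] res mm [-0.5  0.7  0.8 -0.5 -1.3  0.4  1.  -0.6]
pl_top [ 0.594 -0.17   0.01 ]
pl_bl [ 0.414 -0.171  0.01 ]
pl_br [ 0.416 -0.201  0.01 ]
pl_mid [ 0.532 -0.177  0.01 ]
bl [ 0.419 -0.22   0.11 ]
br [ 0.409 -0.298  0.11 ]
(80, 68) [0.621 0.335 0.185]
(42, 65) [0.623 0.347 0.185]
(172, 95) [0.612 0.305 0.185]
(48, 385) [0.518 0.347 0.185]
(135, 390) [0.515 0.318 0.185]
(690, 140) [0.593 0.135 0.185]
(720, 155) [0.588 0.126 0.185]
(640, 460) [0.489 0.154 0.185]
(690, 450) [0.492 0.137 0.185]
```

Edge lengths match the given sizes to within 1–2 mm, so I'm moving now. First a yaw turn to align with the flat carton, then across at height.

Emit:
servo_tool([
  [1,[0,0,0],[0,0,7]],
  [1,[0,0,0],[0,0,7]],
  [1,[0,0,0],[0,0,7]],
  [1,[2,-3.6,0],[0,0,0]],
  [1,[2,-3.6,0],[0,0,0]],
  [1,[2,-3.6,0],[0,0,0]],
  [1,[2,-3.6,0],[0,0,0]],
  [1,[2,-3.6,0],[0,0,0]],
  [1,[2,-3.6,0],[0,0,0]],
  [1,[2,-3.6,0],[0,0,0]],
  [1,[2,-3.6,0],[0,0,0]],
  [1,[2,-3.6,0],[0,0,0]],
  [1,[2,-3.6,0],[0,0,0]],
  [1,[2,-3.6,0],[0,0,0]],
  [1,[2,-3.6,0],[0,0,0]],
  [1,[2,-3.6,0],[0,0,0]],
  [1,[0,0,0],[0,0,0]],
], force=20)

```text
time_s: 1.62
tool_pos: [0.4926, -0.1645, 0.2161]
tool_rot: [-179.9, 0.2, -5.0]
force: [-0.8, 0.2, 0.7]
grip_width: 0.0871
```

```bash
cat > go.py <<'E'
import sys
from h import *
def go(x,y,z,yaw,tilt=0):
    o=env.get_obs(); Rc=R.from_euler('xyz',o['tool_rot'],degrees=True)
    Rt=R.from_euler('xyz',[180,0,yaw],degrees=True)*R.from_euler('y',tilt,degrees=True)
    d=np.array([x,y,z])-o['tool_pos']
    print('t',round(o['time_s'],2),'pos',o['tool_pos'].round(4),'rot',o['tool_rot'].round(2),'F',o['force'].round(1),'w',round(o['grip_width'],4))
    print('shift now-axes cm',(Rc.inv().apply(d)*100).round(2),'after-turn axes',(Rt.inv().apply(d)*100).round(2),'turn deg',np.degrees((Rc.inv()*Rt).as_rotvec()).round(2))
    print('q',o['qpos'].round(1))
if __name__=='__main__': go(*map(float,sys.argv[1:]))
E
python3 go.py .5495 -.0293 .07 -3.4
```

```text
t 1.62 pos [ 0.4926 -0.1645  0.2161] rot [-179.86    0.24   -4.99] F [-0.8  0.2  0.7] w 0.0871
shift now-axes cm [  4.55 -13.93  14.62] after-turn axes [  4.88 -13.84  14.61] turn deg [-0.14  0.24 -1.59]
q [ 40.3   4.2 -25.7 101.1   1.8  75.5 -80.8]
```

Emit:
servo_tool([
  [1,[1.2,-3.5,0],[0,0,-1.6]],
  [1,[1.2,-3.5,2],[0,0,0]],
  [1,[1.2,-3.5,3],[0,0,0]],
  [1,[1.2,-3.4,3],[0,0,0]],
  [1,[0,0,3],[0,0,0]],
  [1,[0,0,2],[0,0,0]],
  [1,[0,0,0],[0,0,0]],
])

```text
time_s: 2.2
tool_pos: [0.5482, -0.0336, 0.0902]
tool_rot: [-179.9, -0.2, -3.0]
force: [-1.4, 0.2, -1.3]
grip_width: 0.0869
```

```bash
python3 go.py .5495 -.0293 .008 -3.4
```

```text
t 2.2 pos [ 0.5482 -0.0336  0.0902] rot [-179.88   -0.22   -2.95] F [-1.4  0.2 -1.3] w 0.0869
shift now-axes cm [ 0.08 -0.42  8.22] after-turn axes [ 0.1  -0.43  8.22] turn deg [-0.12 -0.22  0.45]
q [ 29.   14.7 -31.8 105.8   8.6  61.7 -99. ]
```

Emit:
servo_tool([
  [1,[0.1,-0.4,1],[0,0,0.4]],
  [1,[0,0,2],[0,0,0]],
  [1,[0,0,2],[0,0,0]],
  [1,[0,0,1.5],[0,0,0]],
  [1,[0,0,1],[0,0,0]],
  [1,[0,0,0.4],[0,0,0]],
  [1,[0,0,0],[0,0,0]],
])

```text
time_s: 2.78
tool_pos: [0.5541, -0.0331, 0.0125]
tool_rot: [180.0, -0.7, -3.8]
force: [-0.2, -0.0, 1.1]
grip_width: 0.0875
```

```bash
python3 go.py .5495 -.0293 .008 -3.4
```

```text
t 2.78 pos [ 0.5541 -0.0331  0.0125] rot [179.98  -0.68  -3.81] F [-0.2 -0.   1.1] w 0.0875
shift now-axes cm [-0.49 -0.34  0.45] after-turn axes [-0.48 -0.35  0.45] turn deg [ 0.03 -0.68 -0.41]
q [  26.8   20.8  -30.2  108.8   13.    53.  -103.3]
```

Emit:
servo_tool([
  [1,[-0.4,-0.3,0.2],[0,-0.6,-0.4]],
  [1,[0,0,0.1],[0,0,0]],
  [1,[0,0,0],[0,0,0]],
  [0.5,[0,0,0],[0,0,0]],
  [0.5,[0,0,0],[0,0,0]],
  [0.5,[0,0,0],[0,0,0]],
  [0.5,[0,0,0],[0,0,0]],
  [0.5,[0,0,0],[0,0,0]],
])

```text
time_s: 3.45
tool_pos: [0.5538, -0.0302, 0.0142]
tool_rot: [179.9, -0.5, -3.5]
force: [0.2, -1.2, -2.8]
grip_width: 0.0621
```

```bash
python3 go.py .5495 -.0293 .008 -3.4
```

```text
t 3.45 pos [ 0.5538 -0.0302  0.0142] rot [179.92  -0.5   -3.46] F [ 0.2 -1.2 -2.8] w 0.0621
shift now-axes cm [-0.44 -0.07  0.61] after-turn axes [-0.44 -0.06  0.62] turn deg [ 0.08 -0.5  -0.06]
q [  26.6   20.8  -30.3  108.6   13.    53.5 -103.3]
```

Gripped at 62.1 mm, as expected. Now lift while turning towards the column direction.

Emit:
servo_tool([
  [0.5,[0,0,-1],[0,0,0]],
  [0.5,[0,0,-2],[0,0,0]],
  [0.5,[0,0,-2.5],[0,0,0]],
  [0.5,[0,0,-2.5],[0,0,-4]],
  [0.5,[0,0,-2.5],[0,0,-6]],
  [0.5,[0,0,-2.5],[0,0,-7]],
  [0.5,[0,0,-2.5],[0,0,-7]],
  [0.5,[0,0,-2.5],[0,0,-7]],
  [0.5,[0,0,-2],[0,0,-7]],
  [0.5,[0,0,-2],[0,0,-7]],
  [0.5,[0,0,-1],[0,0,-7]],
  [0.5,[0,0,0],[0,0,-7]],
  [0.5,[0,0,0],[0,0,-7]],
  [0.5,[0,0,0],[0,0,-7]],
  [0.5,[0,0,0],[0,0,-7]],
  [0.5,[0,0,0],[0,0,-2]],
])

```text
time_s: 4.78
tool_pos: [0.5403, -0.0281, 0.2522]
tool_rot: [-179.1, 0.2, 80.9]
force: [-0.4, 1.2, -3.7]
grip_width: 0.0615
```

```bash
python3 go.py .5654 .2441 .24 78.6
```

```text
t 4.78 pos [ 0.5403 -0.0281  0.2522] rot [-179.1     0.21   80.94] F [-0.4  1.2 -3.7] w 0.0615
shift now-axes cm [27.28 -1.79  1.14] after-turn axes [27.18 -2.92  1.22] turn deg [-0.89  0.23  2.34]
q [ 37.7   8.  -41.   94.2   5.3  80.7 -13.1]
```

Emit:
servo_tool([
  [0.5,[2,-0.3,0],[-0.9,0.2,2.3]],
  [0.5,[2.7,-0.3,0],[0,0,0]],
  [0.5,[3,-0.3,0],[0,0,0]],
  [0.5,[3,-0.3,0],[0,0,0]],
  [0.5,[3,-0.3,0],[0,0,0]],
  [0.5,[3,-0.3,0],[0,0,0]],
  [0.5,[3,-0.3,0],[0,0,0]],
  [0.5,[3,-0.3,0],[0,0,0]],
  [0.5,[2.5,-0.3,0],[0,0,0]],
  [0.5,[1.7,-0.2,0],[0,0,0]],
  [0.5,[0,0,0],[0,0,0]],
  [0.5,[0,0,0],[0,0,0]],
])

```text
time_s: 5.78
tool_pos: [0.5564, 0.247, 0.246]
tool_rot: [-179.1, 0.6, 78.3]
force: [0.2, -1.0, -3.6]
grip_width: 0.0613
```

```bash
python3 go.py .5654 .2441 .10 78.6;  python3 -c "
from h import *
print(env.get_obs()['tool_pos'])
b=cam('top');print(w2px(b,[.5646,.2399,.27]));I=b['image'][155:230,145:245];cv2.imwrite('pics/d.png',np.clip(cv2.resize(I,(800,600),interpolation=cv2.INTER_CUBIC)*1.3,0,255).astype('uint8'))"
```

```text
t 5.78 pos [0.5564 0.247  0.246 ] rot [-179.08    0.6    78.3 ] F [ 0.2 -1.  -3.6] w 0.0613
shift now-axes cm [ 0.05  1.17 14.59] after-turn axes [-0.11  0.94 14.6 ] turn deg [-0.92  0.6  -0.31]
q [ 12.2  19.9 -48.9  85.   14.7  83.  -48.8]
[0.55644188 0.24704269 0.24603785]
[193.37125667 192.73739983]
```

Emit:
servo_tool([
  [0.5,[0,0.9,0],[-0.9,0.6,-0.3]],
  [0.5,[0,0,2],[0,0,0]],
  [0.5,[0,0,2.5],[0,0,0]],
  [0.5,[0,0,2.5],[0,0,0]],
  [0.5,[0,0,2.5],[0,0,0]],
  [0.5,[0,0,1.5],[0,0,0]],
  [0.5,[0,0,1],[0,0,0]],
  [0.5,[0,0,0],[0,0,0]],
  [0.5,[0,0,0],[0,0,0]],
])

```text
time_s: 6.58
tool_pos: [0.5748, 0.2269, 0.1228]
tool_rot: [179.2, 0.2, 77.5]
force: [0.5, 0.3, -4.0]
grip_width: 0.0619
```

```bash
python3 go.py .5654 .2441 .075 78.6;  python3 -c "
from h import *
b=cam('scene');print(w2px(b,[.5646,.2399,.1]));u,v=w2px(b,[.5646,.2399,.09]).astype(int);print(u-50,v-38);I=b['image'][v-38:v+37,u-50:u+50];cv2.imwrite('pics/d.png',np.clip(cv2.resize(I,(800,600),interpolation=cv2.INTER_CUBIC)*1.3,0,255).astype('uint8'))"
```

```text
t 6.58 pos [0.5748 0.2269 0.1228] rot [179.21   0.25  77.48] F [ 0.5  0.3 -4. ] w 0.0619
shift now-axes cm [ 1.5  -1.36  4.76] after-turn axes [ 1.5  -1.26  4.78] turn deg [ 0.78  0.26 -1.12]
q [ 12.4  24.5 -46.2  94.2  19.5  69.1 -50.7]
[296.22589235 154.48414716]
246 119
```

View pics/d.png

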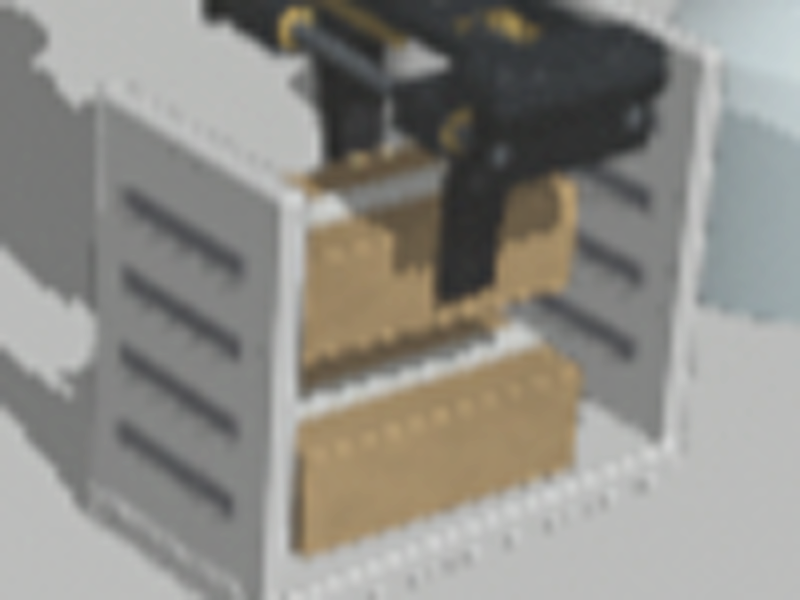

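The carton hangs level above the base, about 13 mm off each way (its right end is at (575,290) against the base's at (578,370)). I'll correct that before lowering.

Emit:
servo_tool([
  [0.5,[1.5,-1.3,0],[0.8,0.2,-1.1]],
  [0.5,[0,0,0],[0,0,0]],
  [0.5,[0,0,1],[0,0,0]],
  [0.5,[0,0,1],[0,0,0]],
  [0.5,[0,0,0.5],[0,0,0]],
  [0.5,[0,0,0],[0,0,0]],
  [0.5,[0,0,0],[0,0,0]],
])

```text
time_s: 7.22
tool_pos: [0.5683, 0.2475, 0.1012]
tool_rot: [179.6, -0.3, 78.6]
force: [0.5, 0.8, -3.4]
grip_width: 0.0617
```

```bash
python3 go.py .5654 .2441 .075 78.6
```

```text
t 7.22 pos [0.5683 0.2475 0.1012] rot [179.59  -0.27  78.63] F [ 0.5  0.8 -3.4] w 0.0617
shift now-axes cm [-0.4  -0.23  2.62] after-turn axes [-0.39 -0.21  2.62] turn deg [ 0.41 -0.27  0.03]
q [ 10.6  26.1 -46.3  95.1  20.3  67.  -52. ]
```

Emit:
servo_tool([
  [0.5,[-0.4,-0.2,0],[0.4,-0.3,0]],
  [0.5,[0,0,0],[0,0,0]],
  [0.5,[0,0,0.8],[0,0,0]],
  [0.5,[0,0,0.8],[0,0,0]],
  [0.5,[0,0,0],[0,0,0]],
  [0.5,[0,0,0],[0,0,0]],
])

```text
time_s: 7.72
tool_pos: [0.5657, 0.2429, 0.0837]
tool_rot: [-180.0, 0.1, 78.6]
force: [-0.0, 0.1, -3.0]
grip_width: 0.0619
```

```bash
python3 go.py .5654 .2441 .075 78.6;  python3 -c "
from h import *
b=cam('scene');u,v=w2px(b,[.5646,.2399,.08]).astype(int);print(u-40,v-30);I=b['image'][v-30:v+30,u-40:u+40];cv2.imwrite('pics/e.png',np.clip(cv2.resize(I,(800,600),interpolation=cv2.INTER_CUBIC)*1.3,0,255).astype('uint8'))"
```

```text
t 7.72 pos [0.5657 0.2429 0.0837] rot [-1.800e+02  7.000e-02  7.857e+01] F [-0.   0.1 -3. ] w 0.0619
shift now-axes cm [ 0.11 -0.05  0.87] after-turn axes [ 0.11 -0.05  0.87] turn deg [-0.    0.07 -0.03]
q [ 10.5  27.1 -45.8  96.1  21.   65.9 -52.3]
255 130
```

View pics/e.png

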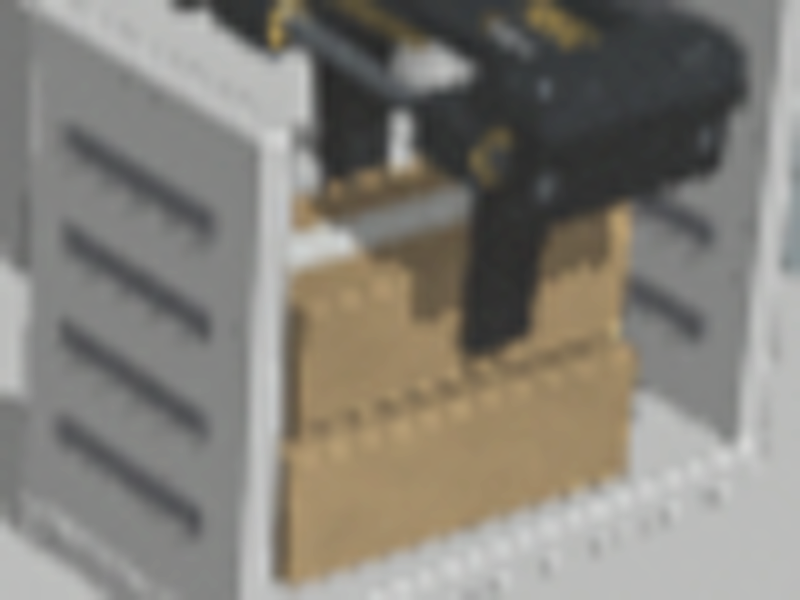

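Flat carton ends sit at x≈300 and 628 against the base's 287 and 635, so it is centred to about 1 mm. Lowering gently.

Emit:
servo_tool([
  [0.5,[0.1,0,0.4],[0,0,0]],
  [0.5,[0,0,0.2],[0,0,0]],
  [0.5,[0,0,0.2],[0,0,0]],
  [0.5,[0,0,0],[0,0,0]],
])

```text
time_s: 8.1
tool_pos: [0.5663, 0.2442, 0.0755]
tool_rot: [180.0, 0.0, 78.6]
force: [-0.2, 0.4, -3.9]
grip_width: 0.0619
```

```bash
python3 go.py .5654 .2441 .075 78.6
```

```text
t 8.1 pos [0.5663 0.2442 0.0755] rot [1.7997e+02 5.0000e-02 7.8570e+01] F [-0.2  0.4 -3.9] w 0.0619
shift now-axes cm [-0.03 -0.08  0.05] after-turn axes [-0.03 -0.08  0.05] turn deg [ 0.03  0.05 -0.03]
q [ 10.2  27.6 -45.5  96.4  21.5  65.1 -52.7]
```

Emit:
servo_tool([
  [0.5,[0,0,0.2],[0,0,0]],
  [0.5,[0,0,0.1],[0,0,0]],
])

```text
time_s: 8.27
tool_pos: [0.5666, 0.2444, 0.0752]
tool_rot: [179.9, 0.1, 78.6]
force: [-1.6, -2.2, -0.1]
grip_width: 0.0616
```

Force has gone from -3.9 to 0 N, so the base is carrying the weight. Releasing and rising.

Emit:
servo_tool([
  [0.8,[0,0,0],[0,0,0]],
  [1,[0,0,0],[0,0,0]],
  [1,[0,0,0],[0,0,0]],
  [1,[0,0,0],[0,0,0]],
  [1,[0,0,-0.5],[0,0,0]],
  [1,[0,0,-1],[0,0,0]],
  [1,[0,0,-2],[0,0,0]],
  [1,[0,0,-2.5],[0,0,0]],
  [1,[0,0,-3],[0,0,0]],
  [1,[0,0,-3],[0,0,0]],
  [1,[0,0,-3],[0,0,0]],
  [1,[0,0,-3],[0,0,0]],
  [1,[0,0,-3],[0,0,0]],
  [1,[0,0,0],[0,0,0]],
])

```text
time_s: 9.43
tool_pos: [0.5657, 0.2466, 0.303]
tool_rot: [179.6, -0.2, 78.7]
force: [0.5, 0.8, 1.5]
grip_width: 0.0871
```

```bash
python3 go.py .5546 -.317 .25 76
```

```text
t 9.43 pos [0.5657 0.2466 0.303 ] rot [179.62  -0.22  78.72] F [0.5 0.8 1.5] w 0.0871
shift now-axes cm [-55.51   9.9    5.15] after-turn axes [-54.95  12.55   5.3 ] turn deg [ 0.38 -0.23  2.72]
q [ 12.4  18.6 -49.5  79.8  14.1  87.5 -47.3]
```

Emit:
servo_tool([
  [1,[-2,0.4,0],[0.4,-0.2,2.7]],
  [1,[-3.5,0.8,0],[0,0,0]],
  [1,[-3.8,0.9,0],[0,0,0]],
  [1,[-3.8,0.9,0],[0,0,0]],
  [1,[-3.8,0.9,0],[0,0,0]],
  [1,[-3.8,0.9,0],[0,0,0]],
  [1,[-3.8,0.9,0],[0,0,0]],
  [1,[-3.8,0.9,0],[0,0,0]],
  [1,[-3.8,0.9,0.5],[0,0,0]],
  [1,[-3.8,0.9,0.5],[0,0,0]],
  [1,[-3.8,0.9,0.5],[0,0,0]],
  [1,[-3.8,0.9,0.5],[0,0,0]],
  [1,[-3.8,0.9,0.5],[0,0,0]],
  [1,[-3.8,0.8,0.5],[0,0,0]],
  [1,[-2.5,0.6,0.5],[0,0,0]],
  [1,[-1.5,0.4,0.5],[0,0,0]],
  [1,[0,0,0],[0,0,0]],
])

```text
time_s: 10.85
tool_pos: [0.562, -0.3365, 0.2719]
tool_rot: [178.9, -0.4, 76.8]
force: [-1.2, 0.7, -0.7]
grip_width: 0.087
```

```bash
python3 go.py .5491 -.3098 .20 76 -20
python3 - <<'E'
from h import *
b=cam('top')
I=b['image'][170:220,160:240]
cv2.imwrite('pics/f.png',np.clip(cv2.resize(I,(800,500),interpolation=cv2.INTER_CUBIC)*1.3,0,255).astype('uint8'))
E
```

```text
t 10.85 pos [ 0.562  -0.3365  0.2719] rot [178.89  -0.35  76.83] F [-1.2  0.7 -0.7] w 0.087
shift now-axes cm [ 2.26 -2.01  7.16] after-turn axes [ 4.6  -1.9   5.97] turn deg [  1.24 -20.36   0.62]
q [ 52.6  20.  -31.3  78.1   9.8  83.7   8.8]
```

View pics/f.png

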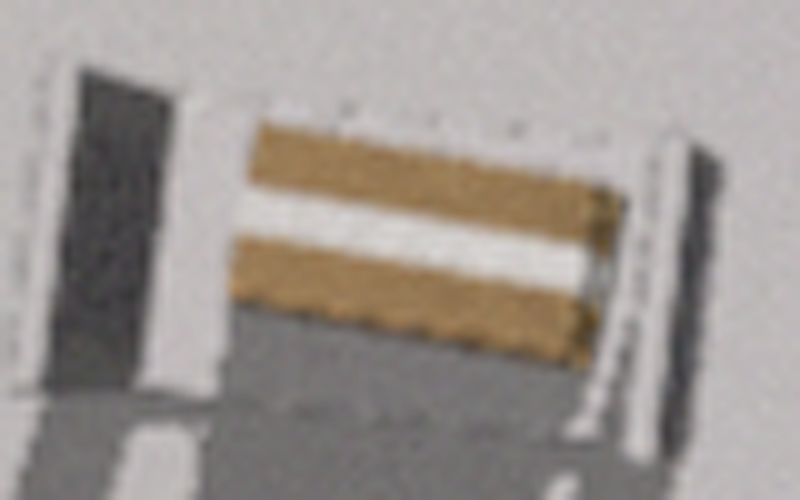

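Flat top corners read about (262,123), (597,183), (575,360), (235,300). Checking that fit, then leaning the tool.

Run:
```python
from fit import *
b=cam('top')
fit(b,[(262,123),(597,183),(575,360),(235,300)],10,(160,170),.103,.122,.062,'flat')
```

```text
flat ctr [0.5657 0.2373] dir p0p1 deg -100.9 edges mm [118.7  62.1 120.1  62.3] res mm [-0.6  0.7  0.  -2.8  0.6  0.  -0.   2.1]
```

Emit:
servo_tool([
  [1,[1.5,-1.5,0],[1,-5,0.6]],
  [1,[0.5,-0.5,0],[0,-5,0]],
  [1,[0,0,0],[0,-5,0]],
  [1,[0,0,0],[0,-5,0]],
  [1,[0,0,0],[0,0,0]],
  [1,[0,0,0],[0,0,0]],
])

```text
time_s: 11.45
tool_pos: [0.5533, -0.29, 0.2775]
tool_rot: [179.3, 19.9, 77.3]
force: [0.1, -0.3, -1.0]
grip_width: 0.0868
```

```bash
python3 go.py .5475 -.3161 .20 76 -20
```

```text
t 11.45 pos [ 0.5533 -0.29    0.2775] rot [179.3   19.94  77.34] F [ 0.1 -0.3 -1. ] w 0.0868
shift now-axes cm [ 0.13 -0.09  8.19] after-turn axes [0.14 0.07 8.19] turn deg [ 1.16 -0.07  1.25]
q [ 40.6  14.  -32.3  86.9  27.6  82.7  -7.4]
```

Flat is within 3 mm of centre and 0.5° of parallel. The lean is reached, so I'll work out the descent.

```bash
python3 go.py .5475 -.3161 .057 76 -20
```

```text
t 11.45 pos [ 0.5533 -0.29    0.2775] rot [179.3   19.94  77.34] F [ 0.1 -0.3 -1. ] w 0.0868
shift now-axes cm [ 5.01 -0.26 21.63] after-turn axes [ 5.03  0.07 21.63] turn deg [ 1.16 -0.07  1.25]
q [ 40.6  14.  -32.3  86.9  27.6  82.7  -7.4]
```

Emit:
servo_tool([
  [1,[1.5,0,0],[1.1,0,1.2]],
  [1,[1.7,0,1.5],[0,0,0]],
  [1,[1.7,0,2.5],[0,0,0]],
  [1,[0,0,2.5],[0,0,0]],
  [1,[0,0,2],[0,0,0]],
  [1,[0,0,1],[0,0,0]],
  [1,[0,0,0],[0,0,0]],
  [1,[0,0,0],[0,0,0]],
])

```text
time_s: 12.12
tool_pos: [0.5608, -0.2709, 0.1751]
tool_rot: [179.3, 18.9, 75.8]
force: [-0.7, 0.4, 0.7]
grip_width: 0.0869
```

```bash
python3 go.py .5475 -.3161 .057 76 -20
```

```text
t 12.12 pos [ 0.5608 -0.2709  0.1751] rot [179.33  18.93  75.83] F [-0.7  0.4  0.7] w 0.0869
shift now-axes cm [-0.62 -0.33 12.7 ] after-turn axes [-0.39 -0.19 12.71] turn deg [ 0.62 -1.07 -0.16]
q [ 38.9  18.2 -32.2  93.9  29.7  74.3 -15.3]
```

Emit:
servo_tool([
  [1,[-0.5,-0.3,0],[0.6,-1,0]],
  [1,[0,0,1],[0,0,0]],
  [1,[0,0,2],[0,0,0]],
  [1,[0,0,2],[0,0,0]],
  [1,[0,0,1],[0,0,0]],
  [1,[0,0,0],[0,0,0]],
  [1,[0,0,0],[0,0,0]],
])

```text
time_s: 12.7
tool_pos: [0.5561, -0.2974, 0.1257]
tool_rot: [179.2, 20.0, 75.5]
force: [-0.2, 0.3, -0.0]
grip_width: 0.0874
```

```bash
python3 go.py .5475 -.3161 .057 76 -20
```

```text
t 12.7 pos [ 0.5561 -0.2974  0.1257] rot [179.19  20.04  75.48] F [-0.2  0.3 -0. ] w 0.0874
shift now-axes cm [ 0.45 -0.46  7.14] after-turn axes [ 0.45 -0.38  7.15] turn deg [ 0.63  0.04 -0.49]
q [ 39.3  21.  -30.7  96.6  32.9  69.3 -17.1]
```

Emit:
servo_tool([
  [1,[0.4,-0.5,0],[0.6,0,-0.5]],
  [1,[0,0,0],[0,0,0]],
  [1,[0,0,1],[0,0,0]],
  [1,[0,0,1.5],[0,0,0]],
  [1,[0,0,1.5],[0,0,0]],
  [1,[0,0,1],[0,0,0]],
  [1,[0,0,0],[0,0,0]],
  [1,[0,0,0],[0,0,0]],
])

```text
time_s: 13.37
tool_pos: [0.5503, -0.3091, 0.0764]
tool_rot: [179.7, 20.1, 76.1]
force: [0.1, -0.5, 1.4]
grip_width: 0.0869
```

```bash
python3 go.py .5475 -.3161 .057 76 -20
python3 - <<'E'
from h import *
b=cam('scene');u,v=w2px(b,[.5476,-.3156,.07]).astype(int);print(u-50,v-38);I=b['image'][v-38:v+37,u-50:u+50];cv2.imwrite('pics/g.png',np.clip(cv2.resize(I,(800,600),interpolation=cv2.INTER_CUBIC)*1.3,0,255).astype('uint8'))
E
```

```text
t 13.37 pos [ 0.5503 -0.3091  0.0764] rot [179.69  20.05  76.1 ] F [ 0.1 -0.5  1.4] w 0.0869
shift now-axes cm [-0.03 -0.11  2.08] after-turn axes [-0.03 -0.1   2.08] turn deg [0.34 0.05 0.09]
q [ 39.5  23.9 -29.5  99.1  35.3  65.  -18.5]
86 200
```

View pics/g.png

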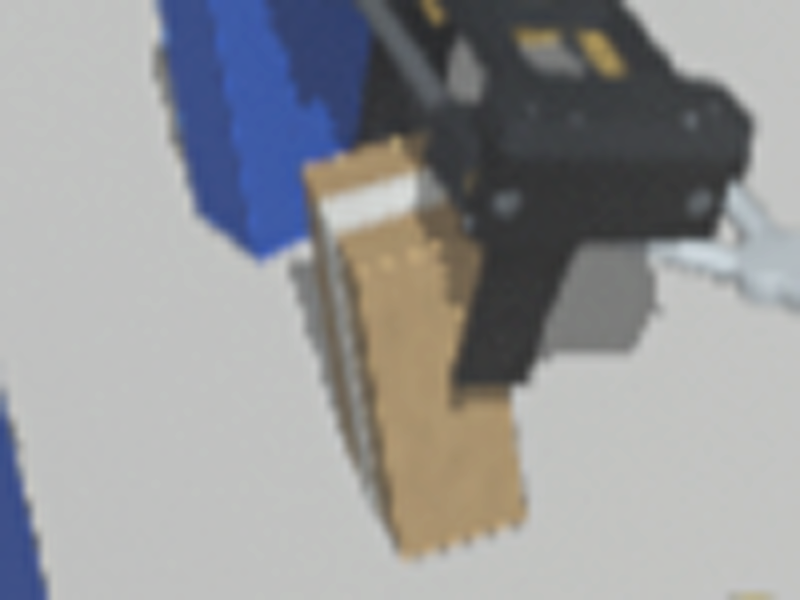

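The tilted finger sits beside the carton with its tip at (490,385), straddling it. The blue look-alike is behind and clear. Going deeper and gripping.

Emit:
servo_tool([
  [1,[-0.2,-0.1,0.8],[0.3,0,0]],
  [1,[0,0,0.8],[0,0,0]],
  [1,[0,0,0],[0,0,0]],
  [1,[0,0,0],[0,0,0]],
  [0.4,[0,0,0],[0,0,0]],
  [0.4,[0,0,0],[0,0,0]],
  [0.4,[0,0,0],[0,0,0]],
  [0.4,[0,0,0],[0,0,0]],
  [0.4,[0,0,0],[0,0,0]],
  [0.4,[0,0,0],[0,0,0]],
], force=25)

```text
time_s: 14.25
tool_pos: [0.5483, -0.3165, 0.0628]
tool_rot: [179.9, 20.1, 76.1]
force: [0.1, 0.5, -0.8]
grip_width: 0.0582
```

```bash
python3 go.py .5475 -.3161 .057 76 -20
```

```text
t 14.25 pos [ 0.5483 -0.3165  0.0628] rot [179.9   20.09  76.06] F [ 0.1  0.5 -0.8] w 0.0582
shift now-axes cm [ 0.22 -0.09  0.54] after-turn axes [ 0.22 -0.09  0.54] turn deg [0.12 0.09 0.05]
q [ 39.7  24.9 -29.   99.4  36.   63.9 -18.8]
```

Gripped at 58.2 mm with the grasp 6 mm toward the face that will be on top, as planned. Lifting straight up, then levelling the tool.

Emit:
servo_tool([
  [0.4,[-0.4,0,-1],[0,0,0]],
  [0.4,[-0.7,0,-1.9],[0,0,0]],
  [0.4,[-0.9,0,-2.4],[0,0,0]],
  [0.4,[-0.9,0,-2.4],[0,0,0]],
  [0.4,[-0.9,0,-2.4],[0,0,0]],
  [0.4,[-0.9,0,-2.4],[0,0,0]],
  [0.4,[-0.9,0,-2.4],[0,0,0]],
  [0.4,[-0.9,0,-2.4],[0,0,0]],
  [0.4,[0,0,0],[0,5,0]],
  [0.4,[0,0,0],[0,5,0]],
  [0.4,[0,0,0],[0,5,0]],
  [0.4,[0,0,0],[0,5,0]],
  [0.4,[0,0,0],[0,0,0]],
])

```text
time_s: 15.33
tool_pos: [0.5486, -0.3106, 0.2612]
tool_rot: [179.9, -1.0, 77.0]
force: [0.2, -2.4, -3.1]
grip_width: 0.0581
```

```bash
python3 go.py .54 -.03 .25 0
```

```text
t 15.33 pos [ 0.5486 -0.3106  0.2612] rot [179.86  -1.03  76.95] F [ 0.2 -2.4 -3.1] w 0.0581
shift now-axes cm [27.11 -7.18  1.59] after-turn axes [ -0.86 -28.06   1.12] turn deg [-0.58 -0.97 76.95]
q [ 52.9  18.  -32.1  81.7   8.5  83.    8. ]
```

Emit:
servo_tool([
  [0.4,[2,-0.5,0],[0,0,0]],
  [0.4,[3.3,-0.9,0],[0,0,0]],
  [0.4,[3.6,-1,0],[0,0,0]],
  [0.4,[3.6,-1,0],[0,0,0]],
  [0.4,[3.6,-1,0],[0,0,0]],
  [0.4,[3.6,-1,0],[0,0,7]],
  [0.4,[0,-3,0],[0,0,7]],
  [0.4,[0,-3,0],[0,0,7]],
  [0.4,[0,0,0],[0,0,7]],
  [0.4,[0,0,0],[0,0,7]],
  [0.4,[0,0,0],[0,0,7]],
  [0.4,[0,0,0],[0,0,7]],
  [0.4,[0,0,0],[0,0,7]],
  [0.4,[0,0,0],[0,0,7]],
  [0.4,[0,0,0],[0,0,7]],
  [0.4,[0,0,0],[0,0,6]],
  [0.4,[0,0,0],[0,0,0]],
])

```text
time_s: 16.75
tool_pos: [0.471, -0.0462, 0.2575]
tool_rot: [178.2, 0.4, -0.4]
force: [-0.1, 0.6, -2.2]
grip_width: 0.058
```

```bash
python3 go.py .54 -.03 .25 0
```

```text
t 16.75 pos [ 0.471  -0.0462  0.2575] rot [178.24   0.36  -0.43] F [-0.1  0.6 -2.2] w 0.058
shift now-axes cm [ 6.89 -1.69  0.65] after-turn axes [ 6.9  -1.62  0.75] turn deg [ 1.76  0.37 -0.43]
q [ 44.3  -3.3 -41.1 102.7  -0.4  80.1 -87.2]
```

Emit:
servo_tool([
  [0.4,[2.5,-0.8,0],[1.7,0.4,-0.4]],
  [0.4,[3,-0.8,0],[0,4,0]],
  [0.4,[1.5,0,0],[0,6,0]],
  [0.4,[0,0,0],[0,6,0]],
  [0.4,[0,0,0],[0,6,0]],
  [0.4,[0,0,0],[0,6,0]],
  [0.4,[0,0,0],[0,6,0]],
  [0.4,[0,0,0],[0,6,0]],
  [0.4,[0,0,0],[0,6,0]],
  [0.4,[0,0,0],[0,6,0]],
  [0.4,[0,0,0],[0,6,0]],
  [0.4,[0,0,0],[0,6,0]],
  [0.4,[0,0,0],[0,0,0]],
])

```text
time_s: 17.83
tool_pos: [0.5984, -0.0107, 0.2274]
tool_rot: [178.1, -49.7, 5.9]
force: [-0.9, 0.4, -3.8]
grip_width: 0.0581
```

```bash
python3 go.py .58 -.03 .25 0 70
```

```text
t 17.83 pos [ 0.5984 -0.0107  0.2274] rot [178.13 -49.74   5.86] F [-0.9  0.4 -3.8] w 0.0581
shift now-axes cm [ 0.41  1.83 -2.95] after-turn axes [ 1.49  1.93 -2.5 ] turn deg [-3.24 20.19  3.28]
q [ 11.2 -17.3  -9.5 133.9 -24.5  14.7 -63.2]
```

q2 is at its limit because the arm is folded too close in. I'll move outward and lower, then continue the tilt.

```bash
python3 go.py .67 -.04 .16 0 50 | head -2
python3 - <<'E'
from h import *
b=cam('top')
for n,p,z in(('spool',(400,210),.042),('pot',(485,215),.075)): print(n,px2w(b,p[0]*.64,p[1]*.64,z).round(3))
E
```

```text
t 17.83 pos [ 0.5984 -0.0107  0.2274] rot [178.13 -49.74   5.86] F [-0.9  0.4 -3.8] w 0.0581
shift now-axes cm [-0.73  3.33  9.68] after-turn axes [-0.56  2.93  9.82] turn deg [-2.6   0.2   3.78]
spool [0.78  0.041 0.042]
pot [ 0.758 -0.153  0.075]
```

Emit:
servo_tool([
  [0.4,[0,0.6,1.5],[0,0,0]],
  [0.4,[-0.1,0.7,2],[0,0,1]],
  [0.4,[-0.1,0.7,2],[-1,0,1]],
  [0.4,[-0.2,0.7,2],[-1,0,1]],
  [0.4,[-0.2,0.7,2],[-0.6,0,0.8]],
  [0.4,[0,0,0],[0,5,0]],
  [0.4,[0,0,0],[0,5,0]],
  [0.4,[0,0,0],[0,5,0]],
  [0.4,[0,0,0],[0,5,0]],
  [0.4,[0,0,0],[0,0,0]],
])

```text
time_s: 18.72
tool_pos: [0.6617, -0.0261, 0.1992]
tool_rot: [-179.9, -53.3, 2.9]
force: [-0.1, 0.4, -2.5]
grip_width: 0.0578
```

```bash
python3 go.py .65 -.047 .12 0 70
```

```text
t 18.72 pos [ 0.6617 -0.0261  0.1992] rot [-179.93  -53.27    2.9 ] F [-0.1  0.4 -2.5] w 0.0578
shift now-axes cm [-7.11  2.03  3.71] after-turn axes [-7.84  2.09  1.61] turn deg [-2.64 16.73  1.37]
q [ 15.3  -6.  -12.3 131.  -73.3   5.8 -14.3]
```

Emit:
servo_tool([
  [0.4,[-1,0.5,0.7],[0,0,0]],
  [0.4,[-1.4,0.5,1],[-0.5,0,0.5]],
  [0.4,[-1.6,0.5,1.2],[-0.5,0,0.5]],
  [0.4,[-1.6,0.5,1.2],[-0.5,0,0.5]],
  [0.4,[0,0,0],[0,5,0]],
  [0.4,[0,0,0],[0,5,0]],
  [0.4,[0,0,0],[0,5,0]],
  [0.4,[0,0,0],[0,0,0]],
])

```text
time_s: 19.38
tool_pos: [0.6611, -0.0563, 0.2052]
tool_rot: [-179.7, -55.0, 2.1]
force: [0.3, -1.1, -1.2]
grip_width: 0.0582
```

```bash
python3 go.py .65 -.047 .12 0 70
```

```text
t 19.38 pos [ 0.6611 -0.0563  0.2052] rot [-179.71  -55.03    2.1 ] F [ 0.3 -1.1 -1.2] w 0.0582
shift now-axes cm [-7.59 -0.95  4.01] after-turn axes [-8.38 -0.93  1.87] turn deg [-2.16 14.98  0.93]
q [-11.1  -7.6  17.1 132.5 -88.1   5.6   4.5]
```

The outward lean is limited by q6 at its lower stop (about 55°). An inward lean has much more wrist range, so I'll level the tool, turn it half round and tilt the other way.

Emit:
servo_tool([
  [0.4,[0,0,0],[0,-5,0]],
  [0.4,[0,0,0],[0,-7,0]],
  [0.4,[0,0,0],[0,-7,0]],
  [0.4,[0,0,0],[0,-7,0]],
  [0.4,[0,0,0],[0,-7,0]],
  [0.4,[0,0,0],[0,-7,0]],
  [0.4,[0,0,0],[0,-7,0]],
  [0.4,[0,0,0],[0,-6,0]],
  [0.4,[0,0,0],[0,0,0]],
])

```text
time_s: 20.13
tool_pos: [0.6697, -0.0227, 0.2126]
tool_rot: [-177.7, -28.8, 5.1]
force: [1.5, 0.0, -1.8]
grip_width: 0.0577
```

```bash
python3 go.py .58 -.03 .25 179
```

```text
t 20.13 pos [ 0.6697 -0.0227  0.2126] rot [-177.68  -28.82    5.15] F [ 1.5  0.  -1.8] w 0.0577
shift now-axes cm [-6.08 -0.38 -7.61] after-turn axes [ 8.95 -0.89 -3.74] turn deg [  42.98   -5.72 -167.96]
q [ 11.6   2.3  -8.7 108.4  -8.9  41.4 -76. ]
```

Now finish levelling while raising, then yaw.

Emit:
servo_tool([
  [0.4,[0,0,-1],[0,-7,0]],
  [0.4,[0,0,-1],[0,-7,0]],
  [0.4,[0,0,-1],[0,-7,0]],
  [0.4,[0,0,-1],[0,-7,0]],
  [0.4,[0,0,0],[0,-2,-4]],
  [0.4,[0,0,0],[0,0,-7]],
  [0.4,[0,0,0],[0,0,-7]],
  [0.4,[0,0,0],[0,0,-7]],
  [0.4,[0,0,0],[0,0,-7]],
  [0.4,[0,0,0],[0,0,-7]],
  [0.4,[0,0,0],[0,0,-7]],
  [0.4,[0,0,0],[0,0,-7]],
  [0.4,[0,0,0],[0,0,-7]],
  [0.4,[0,0,0],[0,0,-7]],
  [0.4,[0,0,0],[0,0,-7]],
  [0.4,[0,0,0],[0,0,-7]],
  [0.4,[0,0,0],[0,0,-7]],
  [0.4,[0,0,0],[0,0,0]],
])

```text
time_s: 21.63
tool_pos: [0.6506, -0.0369, 0.2203]
tool_rot: [-178.8, -1.3, 95.3]
force: [-0.0, -0.5, -2.7]
grip_width: 0.0579
```

```bash
python3 go.py .56 -.03 .25 179
```

```text
t 21.63 pos [ 0.6506 -0.0369  0.2203] rot [-178.77   -1.28   95.34] F [-0.  -0.5 -2.7] w 0.0579
shift now-axes cm [ 1.6  -9.01 -2.74] after-turn axes [ 9.07  0.54 -2.97] turn deg [-7.000e-02 -1.950e+00 -8.364e+01]
q [ 16.9  21.  -20.2  81.1   6.   80.5   2.1]
```

Emit:
servo_tool([
  [0.4,[0.5,-3,-1],[0,-1,-7]],
  [0.4,[0.5,-3,-1],[0,0,-7]],
  [0.4,[1,-2.5,-1],[0,0,-7]],
  [0.4,[0,0,0],[0,0,-7]],
  [0.4,[0,0,0],[0,0,-7]],
  [0.4,[0,0,0],[0,0,-7]],
  [0.4,[0,0,0],[0,0,-7]],
  [0.4,[0,0,0],[0,0,-7]],
  [0.4,[0,0,0],[0,0,-7]],
  [0.4,[0,0,0],[0,0,-7]],
  [0.4,[0,0,0],[0,0,-7]],
  [0.4,[0,0,0],[0,4,-7]],
  [0.4,[0,0,0],[0,6,0]],
  [0.4,[0,0,0],[0,6,0]],
  [0.4,[0,0,0],[0,6,0]],
  [0.4,[0,0,0],[0,6,0]],
  [0.4,[0,0,0],[0,6,0]],
  [0.4,[0,0,0],[0,0,0]],
])

```text
time_s: 23.13
tool_pos: [0.5614, -0.0445, 0.2397]
tool_rot: [-178.3, -34.8, 175.9]
force: [0.3, -0.8, -6.5]
grip_width: 0.0578
```

```bash
python3 go.py .55 -.03 .2 180 70
```

```text
t 23.13 pos [ 0.5614 -0.0445  0.2397] rot [-178.33  -34.79  175.91] F [ 0.3 -0.8 -6.5] w 0.0578
shift now-axes cm [-1.24  1.48  3.93] after-turn axes [-3.34  1.45  2.43] turn deg [ 1.67 35.15 -3.05]
q [ 16.5  37.2 -25.3  64.4  10.3 115.9  79.2]
```

Emit:
servo_tool([
  [0.4,[0,0.3,1],[0.8,1,-1]],
  [0.4,[0,0.3,2],[0.8,1,-1]],
  [0.4,[0,0.3,2],[0,2,-1]],
  [0.4,[0,0.3,2],[0,2,0]],
  [0.4,[0,0,2],[0,3,0]],
  [0.4,[-0.3,0,2],[0,3,0]],
  [0.4,[-0.5,0,1.5],[0,4,0]],
  [0.4,[0,0,0],[0,5,0]],
  [0.4,[0,0,0],[0,5,0]],
  [0.4,[0,0,0],[0,5,0]],
  [0.4,[0,0,0],[0,0,0]],
])

```text
time_s: 24.05
tool_pos: [0.4707, -0.0369, 0.1134]
tool_rot: [-177.3, -57.5, 177.5]
force: [-0.3, -0.7, -2.6]
grip_width: 0.0579
```

```bash
python3 go.py .48 -.03 .12 180 70
```

```text
t 24.05 pos [ 0.4707 -0.0369  0.1134] rot [-177.27  -57.55  177.54] F [-0.3 -0.7 -2.6] w 0.0579
shift now-axes cm [ 0.07  0.67 -1.14] after-turn axes [ 0.3   0.69 -1.1 ] turn deg [-0.51 12.42 -1.38]
q [ -4.9  46.8   8.4  74.1  -2.1 117.   93.4]
```

Emit:
servo_tool([
  [0.4,[-0.6,0,0.8],[0,2,-0.5]],
  [0.4,[-1,0,1.2],[0,3,-0.5]],
  [0.4,[-1,0,1.2],[0,3,0]],
  [0.4,[-1,0,1.2],[0,3,0]],
  [0.4,[0,0,0],[0,4,0]],
  [0.4,[0,0,0],[0,4,0]],
  [0.4,[0,0,0],[0,0,0]],
])

```text
time_s: 24.63
tool_pos: [0.4291, -0.0342, 0.048]
tool_rot: [-176.7, -68.3, 177.9]
force: [0.0, 0.0, -2.6]
grip_width: 0.0577
```

```bash
python3 go.py .45 -.035 .03 180 70
python3 - <<'E'
from h import *
b=cam('scene');u,v=w2px(b,[.45,-.03,.05]).astype(int);print(u-60,v-45);I=b['image'][v-45:v+45,u-60:u+60];cv2.imwrite('pics/i.png',np.clip(cv2.resize(I,(800,600),interpolation=cv2.INTER_CUBIC)*1.3,0,255).astype('uint8'))
E
```

```text
t 24.63 pos [ 0.4291 -0.0342  0.048 ] rot [-176.7   -68.27  177.89] F [ 0.   0.  -2.6] w 0.0577
shift now-axes cm [-2.45 -0.07 -1.27] after-turn axes [-2.41 -0.08 -1.35] turn deg [-1.33  1.71 -0.8 ]
q [-12.2  56.4  19.   76.5  -6.5 117.5 100.3]
143 141
```

View pics/i.png

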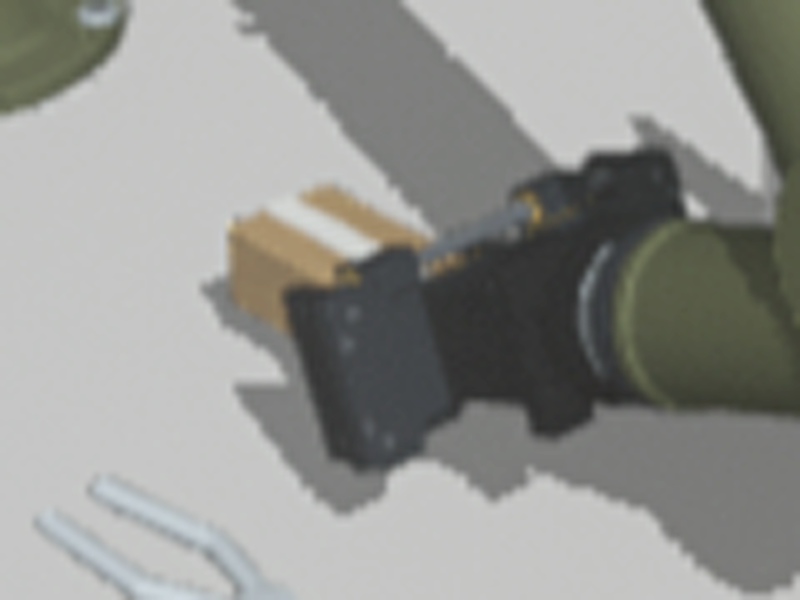

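The carton lies almost level, held at its right end, with the gripper body clear of the table. I'll move it outward 3 cm and lower, correcting the angles.

Emit:
servo_tool([
  [0.4,[-0.4,0,-0.8],[-0.7,0.8,-0.4]],
  [0.4,[-0.6,0,-0.8],[-0.6,0.8,-0.4]],
  [0.4,[-0.7,0,-0.7],[0,0,0]],
  [0.4,[0,0,0],[0,0,0]],
  [0.4,[0,0,0],[0,0,0]],
])

```text
time_s: 25.1
tool_pos: [0.4452, -0.0329, 0.0312]
tool_rot: [177.6, -67.7, -177.8]
force: [-0.0, -0.2, -1.9]
grip_width: 0.0578
```

```bash
python3 go.py .45 -.035 .0195 180 70
```

```text
t 25.1 pos [ 0.4452 -0.0329  0.0312] rot [ 177.58  -67.72 -177.76] F [-0.  -0.2 -1.9] w 0.0578
shift now-axes cm [-1.26 -0.23 -0.  ] after-turn axes [-1.27 -0.21 -0.05] turn deg [0.33 2.26 0.86]
q [ -4.7  57.7   8.6  73.   -3.6 117.5  95.9]
```

Emit:
servo_tool([
  [0.4,[-0.5,0,0.1],[0.3,1,0.4]],
  [0.4,[-0.3,0,0.1],[0,1,0.4]],
  [0.4,[0,0,0],[0,0,0]],
], force=12)

```text
time_s: 25.35
tool_pos: [0.4406, -0.0343, 0.0193]
tool_rot: [-179.4, -69.2, 179.4]
force: [-0.4, -0.2, -0.6]
grip_width: 0.0579
```

```bash
python3 go.py .45 -.035 .0195 180 70
```

```text
t 25.35 pos [ 0.4406 -0.0343  0.0193] rot [-179.43  -69.24  179.42] F [-0.4 -0.2 -0.6] w 0.0579
shift now-axes cm [-0.32 -0.07 -0.88] after-turn axes [-0.3  -0.07 -0.89] turn deg [-0.03  0.76 -0.21]
q [ -4.8  59.4   8.6  72.7  -3.3 117.6  95. ]
```

Emit:
servo_tool([
  [0.4,[-0.2,0,0],[0,0.7,0]],
  [0.4,[-0.1,0,0],[0,0,0]],
  [0.4,[0,0,0],[0,0,0]],
], force=5)

```text
time_s: 25.6
tool_pos: [0.4389, -0.0344, 0.0155]
tool_rot: [-179.0, -69.8, 179.1]
force: [3.6, -0.6, 3.6]
grip_width: 0.058
```

```bash
python3 go.py .45 -.035 .0195 180 70
python3 - <<'E'
from h import *
b=cam('scene');u,v=w2px(b,[.42,-.03,.03]).astype(int);print(u-40,v-30);I=b['image'][v-30:v+30,u-40:u+40];cv2.imwrite('pics/j.png',np.clip(cv2.resize(I,(800,600),interpolation=cv2.INTER_CUBIC)*1.3,0,255).astype('uint8'))
E
```

```text
t 25.6 pos [ 0.4389 -0.0344  0.0155] rot [-178.99  -69.78  179.11] F [ 3.6 -0.6  3.6] w 0.058
shift now-axes cm [-0.01 -0.07 -1.18] after-turn axes [-0.   -0.06 -1.18] turn deg [-0.18  0.22 -0.31]
q [ -4.9  60.    8.7  72.6  -3.3 117.7  95. ]
157 158
```

View pics/j.png

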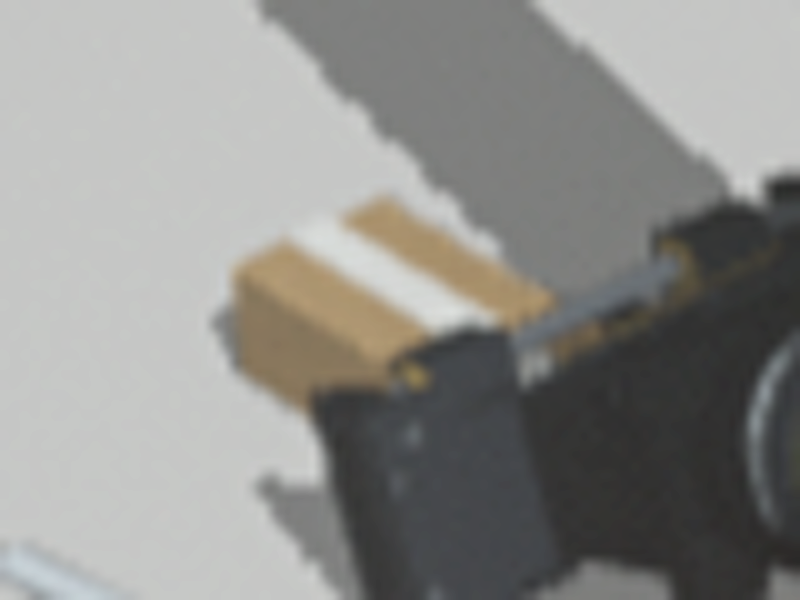

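The carton lies flat on the table: near end at (240,370), inner end in full contact, and the force has changed sign. Releasing and retreating outward.

Emit:
servo_tool([
  [0.7,[0,0,0],[0,0,0]],
  [1,[0,0,0],[0,0,0]],
  [1,[0,0,0],[0,0,0]],
  [1,[0,0,0],[0,0,0]],
  [1,[0,0,0],[0,0,0]],
  [1,[0.1,0,-1],[0,0,0]],
  [1,[0.3,0,-2],[0,0,0]],
  [1,[0.5,0,-2.5],[0,0,0]],
  [1,[1,0,-3],[0,0,0]],
  [1,[1.5,0,-3],[0,-4,0]],
  [1,[2,0,-3],[0,-6,0]],
  [1,[2,0,-2],[0,-7,0]],
  [1,[2,0,0],[0,-7,0]],
  [1,[2,0,0],[0,-7,0]],
  [1,[2,0,0],[0,-7,0]],
  [1,[0,0,0],[0,-7,0]],
  [1,[0,0,0],[0,-7,0]],
  [1,[0,0,0],[0,-7,0]],
  [1,[0,0,0],[0,-7,0]],
], force=20)

```text
time_s: 27.23
tool_pos: [0.4858, -0.0293, 0.1965]
tool_rot: [-179.6, 6.1, -179.5]
force: [-0.4, -0.5, 0.6]
grip_width: 0.0866
```

```bash
python3 go.py .45 -.035 .15 180
python3 - <<'E'
from h import *
b=cam('top');u,v=w2px(b,[.43,-.03,.04]).astype(int);print(u-40,v-30);I=b['image'][v-30:v+30,u-40:u+40];cv2.imwrite('pics/k.png',np.clip(cv2.resize(I,(800,600),interpolation=cv2.INTER_CUBIC)*1.3,0,255).astype('uint8'))
hsv=cv2.cvtColor(b['image'],cv2.COLOR_BGR2HSV)[v-30:v+30,u-40:u+40]
m=((hsv[...,0]>8)&(hsv[...,0]<25)&(hsv[...,1]>80)&(hsv[...,2]>60)).astype('uint8')
p=cv2.findNonZero(m)
if p is not None: print(len(p)); print(cv2.boxPoints(cv2.minAreaRect(p)))
E
```

```text
t 27.23 pos [ 0.4858 -0.0293  0.1965] rot [-179.61    6.05 -179.48] F [-0.4 -0.5  0.6] w 0.0866
shift now-axes cm [ 4.06 -0.5   4.25] after-turn axes [ 3.58 -0.57  4.65] turn deg [-0.36  6.06  0.5 ]
q [-26.8  -6.9  25.1 113.3   3.8  66.9  87.6]
237 199
10
[[34. 16.]
 [36. 16.]
 [36. 19.]
 [34. 19.]]
```

Emit:
servo_tool([
  [1,[-1,-3,0],[0,6,0]],
  [1,[-1,-3.8,0],[0,0,0]],
  [1,[-1,-3.8,0],[0,0,0]],
  [1,[0,-3.8,0],[0,0,0]],
  [1,[0,-3.8,0],[0,0,0]],
  [1,[0,-2,0],[0,0,0]],
  [1,[0,0,0],[0,0,0]],
])

```text
time_s: 27.87
tool_pos: [0.5052, -0.2342, 0.1993]
tool_rot: [179.4, 0.1, -178.8]
force: [-1.1, -0.9, -0.1]
grip_width: 0.0871
```

```bash
python3 go.py .43 -.035 .15 180
python3 - <<'E'
from h import *
b=cam('top');u,v=w2px(b,[.43,-.03,.04]).astype(int);print(u-40,v-30);I=b['image'][v-30:v+30,u-40:u+40];cv2.imwrite('pics/k.png',np.clip(cv2.resize(I,(800,600),interpolation=cv2.INTER_CUBIC)*1.3,0,255).astype('uint8'))
E
```

```text
t 27.87 pos [ 0.5052 -0.2342  0.1993] rot [ 1.7937e+02  8.0000e-02 -1.7881e+02] F [-1.1 -0.9 -0.1] w 0.0871
shift now-axes cm [ 7.11 20.02  5.14] after-turn axes [ 7.52 19.92  4.93] turn deg [0.63 0.08 1.19]
q [-12.8   8.9  39.2  99.6  -6.5  73.9 119.1]
237 199
```

View pics/k.png

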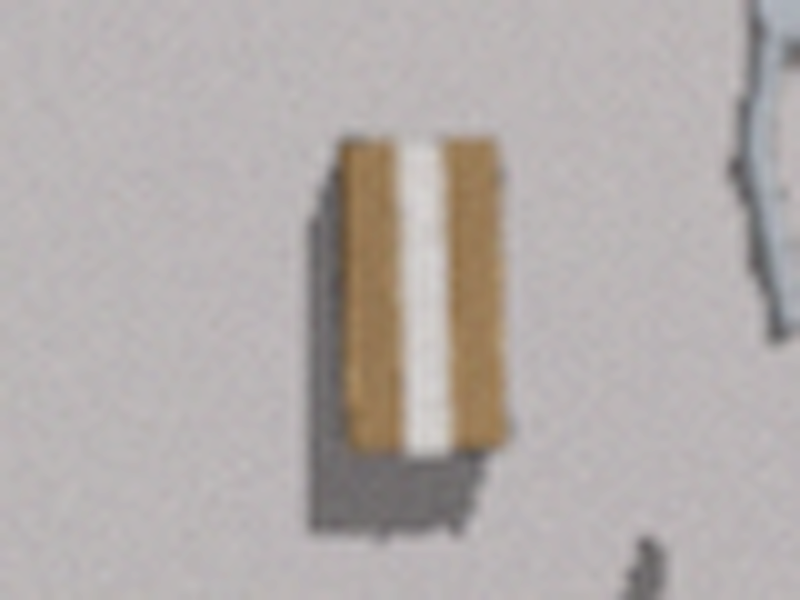

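The carton lies flat. Top corners: (342,137), (497,137), (506,448), (352,450).

```bash
python3 - <<'E'
from fit import *
b=cam('top')
fit(b,[(497,137),(506,448),(352,450),(342,137)],10,(237,199),.040,.112,.058,'tall')
E
python3 go.py .436 -.0335 .12 178.5
```

```text
tall ctr [ 0.4369 -0.0343] dir p0p1 deg -180.0 edges mm [112.6  55.9 113.3  56.4] res mm [ 0.2 -1.1  0.8 -0.8  0.1  1.3 -1.1  0.5]
t 27.97 pos [ 0.506  -0.2299  0.199 ] rot [ 1.7920e+02  9.0000e-02 -1.7858e+02] F [-0.8  0.6  0. ] w 0.087
shift now-axes cm [ 6.52 19.69  8.17] after-turn axes [ 7.51 19.45  7.9 ] turn deg [0.8  0.07 2.92]
q [-12.9   8.8  39.   99.7  -6.5  73.9 119. ]
```

Emit:
servo_tool([
  [1,[1,3,0],[0.8,0,1.4]],
  [1,[1,3.6,0],[0,0,0]],
  [1,[1,3.6,0],[0,0,0]],
  [1,[1,3.6,0],[0,0,0]],
  [1,[1,3.6,0],[0,0,0]],
  [1,[1,2.3,2],[0,0,0]],
  [1,[0,0,3],[0,0,0]],
  [1,[0,0,3],[0,0,0]],
  [1,[0,0,0],[0,0,0]],
  [1,[0,0,0],[0,0,0]],
])

```text
time_s: 28.8
tool_pos: [0.4405, -0.0045, 0.1216]
tool_rot: [179.6, 0.4, -178.4]
force: [0.5, -0.1, 0.5]
grip_width: 0.0873
```

```bash
python3 go.py .44 -.0343 .01 180
```

```text
t 28.8 pos [ 0.4405 -0.0045  0.1216] rot [ 179.62    0.37 -178.36] F [ 0.5 -0.1  0.5] w 0.0873
shift now-axes cm [ 0.21 -3.05 11.13] after-turn axes [ 0.05 -2.98 11.16] turn deg [0.39 0.36 1.64]
q [-28.8  -4.1  25.5 119.8   1.6  63.5  87.6]
```

Emit:
servo_tool([
  [1,[0,-3,0],[0.4,0.4,1.6]],
  [1,[0,0,1.5],[0,0,0]],
  [1,[0,0,2],[0,0,0]],
  [1,[0,0,1.5],[0,0,0]],
  [1,[0,0,0],[0,0,0]],
  [1,[0,0,0],[0,0,0]],
])

```text
time_s: 29.3
tool_pos: [0.448, -0.0318, 0.0809]
tool_rot: [179.8, 0.6, -179.7]
force: [0.1, -0.6, 0.6]
grip_width: 0.087
```

```bash
python3 go.py .44 -.0343 .01 180
```

```text
t 29.3 pos [ 0.448  -0.0318  0.0809] rot [ 179.83    0.65 -179.72] F [ 0.1 -0.6  0.6] w 0.087
shift now-axes cm [ 0.88 -0.27  7.08] after-turn axes [ 0.8  -0.25  7.09] turn deg [0.17 0.65 0.28]
q [-2.690e+01 -1.000e-01  2.800e+01  1.215e+02 -2.000e-01  5.790e+01
  9.140e+01]
```

Emit:
servo_tool([
  [1,[0.6,-0.3,0],[0,0.6,0.3]],
  [1,[0,0,1.5],[0,0,0]],
  [1,[0,0,2],[0,0,0]],
  [1,[0,0,1.5],[0,0,0]],
  [1,[0,0,0.8],[0,0,0]],
  [1,[0,0,0],[0,0,0]],
  [1,[0,0,0],[0,0,0]],
])

```text
time_s: 29.88
tool_pos: [0.4491, -0.0339, 0.0321]
tool_rot: [179.6, 0.8, 180.0]
force: [1.0, -0.0, -0.2]
grip_width: 0.0866
```

```bash
python3 go.py .44 -.0343 .01 180
```

```text
t 29.88 pos [ 0.4491 -0.0339  0.0321] rot [179.6    0.79 179.99] F [ 1.  -0.  -0.2] w 0.0866
shift now-axes cm [ 0.94 -0.05  2.2 ] after-turn axes [ 0.91 -0.04  2.21] turn deg [ 0.4   0.79 -0.01]
q [-26.2   4.6  28.5 123.9  -3.4  51.3  94.3]
```

Emit:
servo_tool([
  [1,[0.8,0,0.5],[0.4,0.8,0]],
  [1,[0,0,1],[0,0,0]],
  [1,[0,0,0.6],[0,0,0]],
  [1,[0,0,0],[0,0,0]],
  [1,[0,0,0],[0,0,0]],
])

```text
time_s: 30.3
tool_pos: [0.4426, -0.0335, 0.0121]
tool_rot: [180.0, 0.2, -180.0]
force: [-0.3, -0.7, -0.6]
grip_width: 0.0871
```

```bash
python3 go.py .44 -.0343 .01 180
```

```text
t 30.3 pos [ 0.4426 -0.0335  0.0121] rot [ 179.97    0.18 -179.99] F [-0.3 -0.7 -0.6] w 0.0871
shift now-axes cm [ 0.26 -0.08  0.21] after-turn axes [ 0.26 -0.08  0.21] turn deg [0.03 0.18 0.01]
q [-26.1   6.4  28.4 125.1  -4.1  49.2  94.7]
```

Well aligned. Gripping (20 N) and lifting.

Emit:
servo_tool([
  [0.4,[0,0,0],[0,0,0]],
  [0.4,[0,0,0],[0,0,0]],
  [0.4,[0,0,0],[0,0,0]],
  [0.4,[0,0,0],[0,0,0]],
  [0.4,[0,0,0],[0,0,0]],
  [0.4,[0,0,0],[0,0,0]],
], force=20)

```text
time_s: 30.8
tool_pos: [0.4431, -0.0337, 0.0125]
tool_rot: [180.0, 0.2, 180.0]
force: [0.1, 0.1, -2.4]
grip_width: 0.0583
```

```bash
python3 go.py .4369 -.0343 .01 180
```

```text
t 30.8 pos [ 0.4431 -0.0337  0.0125] rot [179.98   0.22 180.  ] F [ 0.1  0.1 -2.4] w 0.0583
shift now-axes cm [ 0.62 -0.06  0.25] after-turn axes [ 0.62 -0.06  0.25] turn deg [ 0.02  0.22 -0.  ]
q [-26.1   6.4  28.4 125.   -4.1  49.2  94.7]
```

Emit:
servo_tool([
  [0.4,[0,0,-1],[0,0,0]],
  [0.4,[0,0,-2],[0,0,0]],
  [0.4,[0,0,-2.5],[0,0,0]],
  [0.4,[-1,0,-2.5],[0,0,4]],
  [0.4,[-1,0,-2.5],[0,0,6]],
  [0.4,[-1,0,-2.5],[0,0,7]],
  [0.4,[0,0,-2.5],[0,0,7]],
  [0.4,[0,0,-2.5],[0,0,7]],
  [0.4,[0,0,-2.5],[0,0,7]],
  [0.4,[0,0,-2.5],[0,0,7]],
  [0.4,[0,0,-2.5],[0,0,7]],
  [0.4,[0,0,-2.5],[0,0,7]],
  [0.4,[0,0,0],[0,0,7]],
  [0.4,[0,0,0],[0,0,7]],
  [0.4,[0,0,0],[0,0,7]],
  [0.4,[0,0,0],[0,0,7]],
  [0.4,[0,0,0],[0,0,7]],
  [0.4,[0,0,0],[0,0,7]],
  [0.4,[0,0,0],[0,0,0]],
])

```text
time_s: 32.38
tool_pos: [0.4633, -0.0405, 0.3135]
tool_rot: [-179.8, 0.2, 76.2]
force: [0.4, 0.4, -2.6]
grip_width: 0.0581
```

```bash
python3 go.py .5646 .2399 .28 78.6
```

```text
t 32.38 pos [ 0.4633 -0.0405  0.3135] rot [-1.7975e+02  1.7000e-01  7.6200e+01] F [ 0.4  0.4 -2.6] w 0.0581
shift now-axes cm [29.65  3.16  3.25] after-turn axes [29.49  4.39  3.35] turn deg [-0.25  0.17 -2.4 ]
q [-23.6  -7.2  22.9 100.1   2.9  86.8 -14.8]
```

Emit:
servo_tool([
  [0.4,[2,0.3,0],[-0.2,0.2,-2.4]],
  [0.4,[2.8,0.4,0],[0,0,0]],
  [0.4,[3,0.5,0],[0,0,0]],
  [0.4,[3,0.5,0],[0,0,0]],
  [0.4,[3,0.5,0],[0,0,0]],
  [0.4,[3,0.5,0],[0,0,0]],
  [0.4,[3,0.5,0],[0,0,0]],
  [0.4,[3,0.5,0],[0,0,0]],
  [0.4,[3,0.4,0],[0,0,0]],
  [0.4,[2,0.3,0],[0,0,0]],
  [0.4,[1,0.1,0],[0,0,0]],
  [0.4,[0,0,0],[0,0,0]],
  [0.4,[0,0,0],[0,0,0]],
])

```text
time_s: 33.47
tool_pos: [0.5595, 0.2482, 0.3126]
tool_rot: [-179.6, 0.1, 81.4]
force: [-0.3, -0.6, -2.0]
grip_width: 0.0579
```

```bash
python3 go.py .5638 .2330 .16 78.6
```

```text
t 33.47 pos [0.5595 0.2482 0.3126] rot [-1.7961e+02  7.0000e-02  8.1360e+01] F [-0.3 -0.6 -2. ] w 0.0579
shift now-axes cm [-1.42  0.76 15.26] after-turn axes [-1.41  0.72 15.26] turn deg [-0.39  0.08  2.76]
q [-36.1  12.5  11.9  80.6  -2.7  87.5 -33. ]
```

Emit:
servo_tool([
  [0.4,[-1.4,0.7,0],[-0.4,0,2.7]],
  [0.4,[0,0,1],[0,0,0]],
  [0.4,[0,0,2],[0,0,0]],
  [0.4,[0,0,2],[0,0,0]],
  [0.4,[0,0,1.5],[0,0,0]],
  [0.4,[0,0,0],[0,0,0]],
  [0.4,[0,0,0],[0,0,0]],
])

```text
time_s: 34.05
tool_pos: [0.5646, 0.219, 0.246]
tool_rot: [179.8, 0.2, 77.9]
force: [-0.4, -0.1, -1.6]
grip_width: 0.0578
```

```bash
python3 go.py .5638 .2330 .16 78.6
```

```text
t 34.05 pos [0.5646 0.219  0.246 ] rot [179.81   0.18  77.89] F [-0.4 -0.1 -1.6] w 0.0578
shift now-axes cm [ 1.37 -0.4   8.59] after-turn axes [ 1.35 -0.35  8.6 ] turn deg [ 0.19  0.18 -0.71]
q [-34.8  12.3  12.8  88.4  -2.5  79.6 -33.9]
```

Emit:
servo_tool([
  [0.4,[1.2,-0.3,0],[0.2,0.2,-0.7]],
  [0.4,[0,0,0],[0,0,0]],
  [0.4,[0,0,1],[0,0,0]],
  [0.4,[0,0,1.5],[0,0,0]],
  [0.4,[0,0,1.5],[0,0,0]],
  [0.4,[0,0,1],[0,0,0]],
  [0.4,[0,0,0],[0,0,0]],
  [0.4,[0,0,0],[0,0,0]],
])

```text
time_s: 34.72
tool_pos: [0.567, 0.2333, 0.1986]
tool_rot: [179.6, -0.4, 78.7]
force: [0.7, -0.5, -2.3]
grip_width: 0.0575
```

```bash
python3 go.py .5638 .2330 .1155 78.6
```

```text
t 34.72 pos [0.567  0.2333 0.1986] rot [179.57  -0.41  78.68] F [ 0.7 -0.5 -2.3] w 0.0575
shift now-axes cm [-0.15 -0.37  8.31] after-turn axes [-0.09 -0.31  8.31] turn deg [ 0.43 -0.41  0.08]
q [-35.1  14.1  12.2  91.6  -3.2  74.  -33.7]
```

Emit:
servo_tool([
  [0.4,[-0.1,-0.3,1],[0.4,-0.4,0]],
  [0.4,[0,0,2],[0,0,0]],
  [0.4,[0,0,2],[0,0,0]],
  [0.4,[0,0,1.3],[0,0,0]],
  [0.4,[0,0,0],[0,0,0]],
  [0.4,[0,0,0],[0,0,0]],
])

```text
time_s: 35.22
tool_pos: [0.5658, 0.2346, 0.1359]
tool_rot: [179.7, -0.2, 78.7]
force: [0.2, 0.6, -1.8]
grip_width: 0.0581
```

```bash
python3 go.py .5638 .2330 .1155 78.6
```

```text
t 35.22 pos [0.5658 0.2346 0.1359] rot [179.74  -0.19  78.74] F [ 0.2  0.6 -1.8] w 0.0581
shift now-axes cm [-0.21 -0.17  2.04] after-turn axes [-0.2  -0.16  2.04] turn deg [ 0.26 -0.19  0.14]
q [-35.   16.8  11.9  95.8  -3.7  67.5 -33.4]
```

Emit:
servo_tool([
  [0.4,[-0.2,-0.2,0],[0.3,-0.2,0]],
  [0.4,[0,0,0.8],[0,0,0]],
  [0.4,[0,0,0.5],[0,0,0]],
  [0.4,[0,0,0],[0,0,0]],
  [0.4,[0,0,0],[0,0,0]],
])

```text
time_s: 35.63
tool_pos: [0.5652, 0.2339, 0.1254]
tool_rot: [179.8, -0.2, 78.7]
force: [0.5, 0.1, -2.9]
grip_width: 0.0577
```

```bash
python3 go.py .5638 .2330 .1155 78.6;  python3 -c "
from h import *
b=cam('scene');u,v=w2px(b,[.5646,.2399,.09]).astype(int);print(u-40,v-30);I=b['image'][v-30:v+30,u-40:u+40];cv2.imwrite('pics/l.png',np.clip(cv2.resize(I,(800,600),interpolation=cv2.INTER_CUBIC)*1.3,0,255).astype('uint8'))"
```

```text
t 35.63 pos [0.5652 0.2339 0.1254] rot [ 1.7983e+02 -1.6000e-01  7.8750e+01] F [ 0.5  0.1 -2.9] w 0.0577
shift now-axes cm [-0.12 -0.12  0.99] after-turn axes [-0.12 -0.12  0.99] turn deg [ 0.17 -0.16  0.14]
q [-34.9  17.2  11.9  96.4  -3.8  66.5 -33.3]
256 127
```

View pics/l.png

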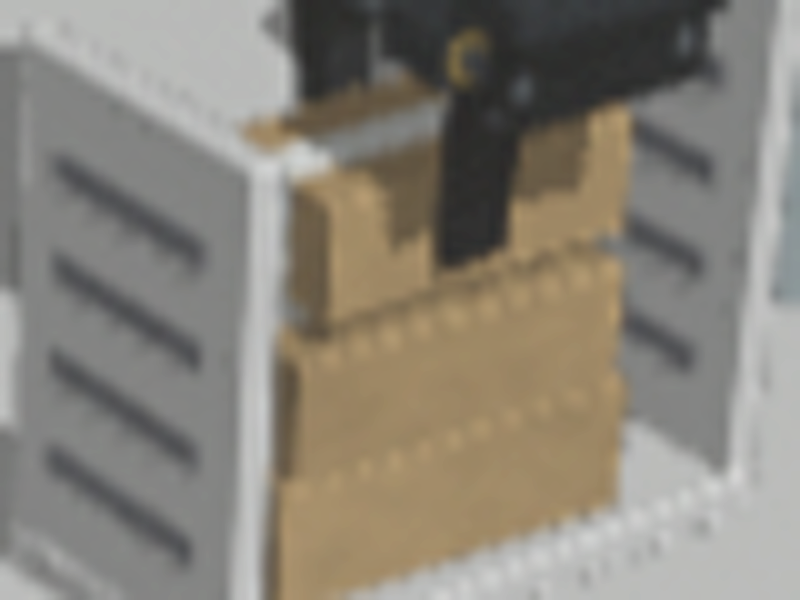

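Front-face ends: base 282–622, flat 298–622, tall 327–632. The tall carton may be a few mm too far to +y, so I'll check numerically.

Run:
```python
from h import *
b=cam('scene')
f=lambda x,y,z:px2w(b,(x+.5)/10-.5+256,(y+.5)/10-.5+127,z)
for n,l,r,z,W in(('tall bot',(327,337),(632,240),.113,.058),('tall top',(327,187),(632,103),.153,.058),('flat top',(297,352),(622,262),.103,.062),('base top',(281,485),(621,380),.061,.066)):
    a,c=f(*l,z),f(*r,z); d=c-a; d/=np.linalg.norm(d)
    n_=np.array([-d[1],d[0],0]); m=(a+c)/2+n_*W/2
    print(n,'len',np.linalg.norm(c-a).round(4),'dir',np.degrees(np.arctan2(d[1],d[0])).round(1),'ctr',m[:2].round(4))
```

```text
tall bot len 0.1139 dir 78.4 ctr [0.5702 0.2397]
tall top len 0.1102 dir 76.4 ctr [0.559  0.2498]
flat top len 0.117 dir 75.1 ctr [0.5606 0.2431]
base top len 0.1263 dir 76.6 ctr [0.5602 0.2413]
```

Relative offset is about 4 mm in x and 3 mm in y, within tolerance. A small correction, then lower.

Emit:
servo_tool([
  [0.4,[-0.25,-0.25,0],[0.2,-0.2,0.1]],
  [0.4,[0,0,0.3],[0,0,0]],
  [0.4,[0,0,0.3],[0,0,0]],
  [0.4,[0,0,0.2],[0,0,0]],
  [0.4,[0,0,0],[0,0,0]],
])

```text
time_s: 36.15
tool_pos: [0.5624, 0.2319, 0.1177]
tool_rot: [180.0, -0.0, 78.6]
force: [-0.1, 0.3, -2.6]
grip_width: 0.0582
```

```bash
python3 go.py .5638 .2330 .1155 78.6
```

```text
t 36.15 pos [0.5624 0.2319 0.1177] rot [179.98  -0.    78.63] F [-0.1  0.3 -2.6] w 0.0582
shift now-axes cm [0.14 0.12 0.22] after-turn axes [0.14 0.12 0.22] turn deg [ 0.02 -0.    0.03]
q [-34.9  17.4  11.9  97.2  -3.9  65.8 -33.3]
```

Emit:
servo_tool([
  [0.4,[0.05,0.05,0.2],[0,0,0]],
  [0.4,[0,0,0.15],[0,0,0]],
])

```text
time_s: 36.32
tool_pos: [0.5633, 0.2325, 0.1155]
tool_rot: [180.0, -0.0, 78.6]
force: [-4.7, -2.3, 12.9]
grip_width: 0.0576
```

In contact, gently. Releasing and rising.

Emit:
servo_tool([
  [0.4,[0,0,-0.05],[0,0,0]],
  [0.8,[0,0,0],[0,0,0]],
  [1,[0,0,0],[0,0,0]],
  [1,[0,0,0],[0,0,0]],
  [1,[0,0,0],[0,0,0]],
  [1,[0,0,-0.5],[0,0,0]],
  [1,[0,0,-1],[0,0,0]],
  [1,[0,0,-2],[0,0,0]],
  [1,[0,0,-3],[0,0,0]],
  [1,[0,0,-3],[0,0,0]],
  [1,[0,0,-3],[0,0,0]],
  [1,[0,0,-3],[0,0,0]],
  [1,[-3,0,0],[0,0,0]],
  [1,[-3.8,0,0],[0,0,0]],
  [1,[-3.8,0,0],[0,0,0]],
  [1,[-3.8,0,0],[0,0,0]],
  [1,[-3.8,0,0],[0,0,0]],
  [1,[-3.8,0,0],[0,0,0]],
  [1,[-3,0,0],[0,0,0]],
  [1,[0,0,0],[0,0,0]],
])

```text
time_s: 37.98
tool_pos: [0.5145, -0.0198, 0.2926]
tool_rot: [179.0, -0.7, 79.0]
force: [0.6, -0.1, 0.1]
grip_width: 0.0869
```

```bash
python3 -c "
from h import *
o=env.get_obs();print(o['time_s'],o['tool_pos'],o['force'])
b=cam('top');I=b['image'][170:220,160:240];cv2.imwrite('pics/m.png',np.clip(cv2.resize(I,(800,500),interpolation=cv2.INTER_CUBIC)*1.3,0,255).astype('uint8'))"
```

```text
37.9833 [ 0.51445459 -0.01975717  0.29258745] [ 0.59320714 -0.08345887  0.14297378]
```

The picture limit is reached, so this last check is by image code: edge profiles across the top face.

Run:
```python
from h import *
b=cam('top'); im=b['image'].astype(np.float32)
a=np.radians(78.6); u=np.array([np.cos(a),np.sin(a)]); n=np.array([-u[1],u[0]]); c0=np.array([.5646,.2399]); z=.143
def prof(s,t):
    p=np.array([w2px(b,[*(c0+si*u+ti*n),z]) for si,ti in zip(s,t)],np.float32)
    v=cv2.remap(im,p[:,0].reshape(-1,1),p[:,1].reshape(-1,1),cv2.INTER_LINEAR).reshape(-1,3)
    return v[:,2]-v[:,0], v.sum(1)/3
S=np.arange(-80,81,4)/1e3
for off in(-.018,.018): 
    d,g=prof(S,S*0+off); print('along',off); print([(int(s*1e3),int(x),int(y)) for s,x,y in zip(S,d,g) if abs(s)>.04])
T=np.arange(-44,45,3)/1e3
for off in(-.035,0,.035):
    d,g=prof(T*0+off,T); print('across',off); print([(int(round(t*1e3)),int(x),int(y)) for t,x,y in zip(T,d,g)])
```

```text
along -0.018
[(-80, 2, 139), (-76, 6, 115), (-72, 25, 66), (-68, 31, 56), (-64, 39, 69), (-60, 42, 76), (-56, 35, 57), (-52, 43, 77), (-48, 47, 91), (-44, 49, 91), (44, 52, 93), (48, 51, 94), (52, 51, 94), (56, 40, 106), (60, 11, 133), (64, 2, 143), (68, 4, 144), (72, 3, 143), (76, 4, 139), (80, 3, 104)]
along 0.018
[(-80, 3, 137), (-76, 4, 120), (-72, 22, 68), (-68, 29, 52), (-64, 41, 74), (-60, 43, 76), (-56, 35, 61), (-52, 42, 80), (-48, 51, 93), (-44, 50, 91), (44, 52, 94), (48, 52, 95), (52, 52, 95), (56, 38, 107), (60, 10, 137), (64, 3, 143), (68, 3, 142), (72, 3, 142), (76, 4, 129), (80, 3, 82)]
across -0.035
[(-44, 3, 129), (-41, 3, 138), (-38, 3, 144), (-35, 8, 137), (-32, 22, 119), (-29, 43, 96), (-26, 50, 93), (-23, 49, 93), (-20, 49, 92), (-17, 48, 92), (-14, 46, 94), (-11, 34, 111), (-8, 14, 140), (-5, 3, 156), (-2, 3, 157), (1, 3, 158), (4, 12, 146), (7, 30, 119), (10, 45, 98), (13, 49, 91), (16, 50, 91), (19, 50, 92), (22, 51, 91), (25, 43, 82), (28, 30, 65), (31, 14, 68), (34, 6, 82), (37, 2, 88), (40, 0, 88), (43, 2, 87)]
across 0
[(-44, 5, 137), (-41, 4, 137), (-38, 5, 141), (-35, 8, 133), (-32, 22, 111), (-29, 40, 91), (-26, 48, 89), (-23, 50, 86), (-20, 50, 89), (-17, 50, 92), (-14, 51, 93), (-11, 35, 112), (-8, 14, 138), (-5, 4, 154), (-2, 3, 154), (1, 3, 155), (4, 13, 145), (7, 29, 117), (10, 45, 97), (13, 50, 92), (16, 50, 93), (19, 51, 92), (22, 51, 90), (25, 45, 83), (28, 30, 67), (31, 12, 73), (34, 4, 85), (37, 2, 88), (40, 2, 87), (43, 2, 88)]
across 0.035
[(-44, 3, 142), (-41, 4, 139), (-38, 4, 139), (-35, 9, 133), (-32, 25, 115), (-29, 42, 101), (-26, 51, 94), (-23, 52, 90), (-20, 51, 93), (-17, 50, 92), (-14, 50, 93), (-11, 33, 114), (-8, 15, 141), (-5, 6, 158), (-2, 4, 160), (1, 5, 158), (4, 8, 148), (7, 25, 127), (10, 49, 99), (13, 52, 92), (16, 49, 92), (19, 49, 94), (22, 51, 93), (25, 48, 88), (28, 34, 77), (31, 10, 75), (34, 2, 87), (37, 1, 89), (40, 2, 89), (43, 2, 88)]
```

The tall carton is centred to within about 2 mm both ways and parallel, and the gripper is clear. Handing in.

```bash
python3 -c "
from cell import env
print(env.sign_off())"
```

```text
the job is handed in; nothing more can be done
None
```

The column is built and the job is handed in at about 38 s on the robot's clock; the sign-off reports no verdict.

- **Flat carton:** I set it on the bottom carton and let go. A top-camera fit put it about 1 mm and 3 mm off centre and 0.5° off parallel.
- **Tall carton, laying down:** I gripped it with the tool leaning 20°, tilted it, laid it on its broad face on the table and released it. The first tilt, away from the robot, stopped at about 55° because a wrist joint (joint 6) reached its limit. I levelled the tool, turned it half round and tilted toward the robot instead. During that tilt joint 6 sat right at its upper limit, reading 117.7 against 117.66.
- **Tall carton, placing:** I took it again from above and set it on top. The contact force at set-down was about 13 N.

**Last checks:** The top-camera edge profiles put the tall carton about 2 mm off centre along and across, and parallel. The scene-camera check just before set-down was noisier and gave up to 5 mm, so I made a small correction. Because the limit of 12 pictures was reached, I could not view the final image and relied on the edge profiles. I did not re-measure the bottom carton or the bystanders at the end; I saw no contact with any bystander during the moves.

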